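# Hook up the contact probes and wind the test timer

### The job

Hook every spring-hook probe on the bench onto a terminal post of the grey metal plate, one probe to a post: press its plunger so that the hook comes out, catch the post's neck below the head and let go, so that the spring clamps the hook and the probe stands flat on the plate. Then wind the timer's key clockwise, in as many turns as it takes, until it is fully wound. Leave the slide box, the tape roll and the forceps where they are.

Things in the scene. Friction and masses are not known exactly. Their poses are not given: they have to be found in the camera images.
- probe0: spring-hook contact probe, 137 mm long (x -42 to 95), 34 wide, 0.15 kg; may be absent. Origin: underside of the barrel; x along it to the hook, y to its left, z up. Grey barrel x -16 to 40, 28 wide, 26 high; black nose x 37 to 85, 16 wide, 22 high. Two upright plates 28 wide, 7 thick, top at z 66: finger plate on the barrel (front face x 22), thumb plate on the sprung plunger (rear face x -42 at rest)
- probe0_plunger (a joint): plunger travel, m: 0 at rest (hook drawn in, shut), 0.018 fully pressed (end stop, hook out). Spring 1.5 N at rest to 4.2 N. Reads about 0.008 when the hook is clamped on a post's neck. The plunger carries the thumb plate behind and the steel hook in front, which move together along +x
- probe0_grip (a point): point midway between the outer faces of the two plates at rest (probe frame x -10, y 0, z 54). Pinching the plates together along x from above (64 mm over both at rest, 46 mm pressed) presses the plunger and holds the probe at once; beyond the plates nothing stands higher than 27 mm
- probe0_mouth (a point): probe frame x 89.5, y 0, z 12 (4.5 mm before the nose): centre of a post's neck once clamped. Hook: arm on the left (y 12 to 17), bar across the front (y -17 to 17, z 8 to 16), 4 mm barb back at its right end (y -17 to -12). The bar is 1 mm off the nose at rest, 19 mm when pressed; this mouth is open above, below and to the right (-y): move the probe to its own right to take in a post
- probe1: spring-hook contact probe, 137 mm long (x -42 to 95), 34 wide, 0.15 kg; may be absent. Origin: underside of the barrel; x along it to the hook, y to its left, z up. Grey barrel x -16 to 40, 28 wide, 26 high; black nose x 37 to 85, 16 wide, 22 high. Two upright plates 28 wide, 7 thick, top at z 66: finger plate on the barrel (front face x 22), thumb plate on the sprung plunger (rear face x -42 at rest)
- probe1_plunger (a joint): plunger travel, m: 0 at rest (hook drawn in, shut), 0.018 fully pressed (end stop, hook out). Spring 1.5 N at rest to 4.2 N. Reads about 0.008 when the hook is clamped on a post's neck. The plunger carries the thumb plate behind and the steel hook in front, which move together along +x
- probe1_grip (a point): point midway between the outer faces of the two plates at rest (probe frame x -10, y 0, z 54). Pinching the plates together along x from above (64 mm over both at rest, 46 mm pressed) presses the plunger and holds the probe at once; beyond the plates nothing stands higher than 27 mm
- probe1_mouth (a point): probe frame x 89.5, y 0, z 12 (4.5 mm before the nose): centre of a post's neck once clamped. Hook: arm on the left (y 12 to 17), bar across the front (y -17 to 17, z 8 to 16), 4 mm barb back at its right end (y -17 to -12). The bar is 1 mm off the nose at rest, 19 mm when pressed; this mouth is open above, below and to the right (-y): move the probe to its own right to take in a post
- probe2: spring-hook contact probe, 137 mm long (x -42 to 95), 34 wide, 0.15 kg; may be absent. Origin: underside of the barrel; x along it to the hook, y to its left, z up. Grey barrel x -16 to 40, 28 wide, 26 high; black nose x 37 to 85, 16 wide, 22 high. Two upright plates 28 wide, 7 thick, top at z 66: finger plate on the barrel (front face x 22), thumb plate on the sprung plunger (rear face x -42 at rest)
- probe2_plunger (a joint): plunger travel, m: 0 at rest (hook drawn in, shut), 0.018 fully pressed (end stop, hook out). Spring 1.5 N at rest to 4.2 N. Reads about 0.008 when the hook is clamped on a post's neck. The plunger carries the thumb plate behind and the steel hook in front, which move together along +x
- probe2_grip (a point): point midway between the outer faces of the two plates at rest (probe frame x -10, y 0, z 54). Pinching the plates together along x from above (64 mm over both at rest, 46 mm pressed) presses the plunger and holds the probe at once; beyond the plates nothing stands higher than 27 mm
- probe2_mouth (a point): probe frame x 89.5, y 0, z 12 (4.5 mm before the nose): centre of a post's neck once clamped. Hook: arm on the left (y 12 to 17), bar across the front (y -17 to 17, z 8 to 16), 4 mm barb back at its right end (y -17 to -12). The bar is 1 mm off the nose at rest, 19 mm when pressed; this mouth is open above, below and to the right (-y): move the probe to its own right to take in a post
- terminal_plate: fixed grey metal plate, 170 (x) by 280 (y) by 12 mm high, origin at the centre of its underside; it carries three upright terminal posts in a row, 90 mm apart, at x = +60 and y = -95, -5, +85 mm; the probes stand on it when hooked, best pointing along its +x. Its place and yaw vary
- post0 (a point): foot of terminal post 0 on the plate's top face (plate y -95 mm). Post: smooth steel neck 9 mm in diameter and 30 mm high, then a brass head 22 mm in diameter and 11 mm high, wider than the fully opened mouth
- post1 (a point): foot of terminal post 1 on the plate's top face (plate y -5 mm). Post: smooth steel neck 9 mm in diameter and 30 mm high, then a brass head 22 mm in diameter and 11 mm high, wider than the fully opened mouth
- post2 (a point): foot of terminal post 2 on the plate's top face (plate y +85 mm). Post: smooth steel neck 9 mm in diameter and 30 mm high, then a brass head 22 mm in diameter and 11 mm high, wider than the fully opened mouth
- timer: fixed white wind-up bench timer, 95 x 90 x 62 mm high with a dial on its front (-x) and a winding key upright on its top; origin at the centre of its underside. Its place and yaw vary
- key (a joint): angle of the winding key, rad: 0 unwound to 6.0 fully wound (end stop), growing clockwise seen from above; starts a little wound. Sprung, 0.09 to 0.15 N m to turn (stiffer as it winds); a ratchet keeps it where it is left
- key_axis (a point): point on the key's vertical axis at mid-height of its wings, 102 mm above the worktop. The key's wing plate is 54 mm long, 9 mm thick, from 84 to 120 mm above the worktop; at key angle 0 the plate's length lies along the timer's x axis and it turns clockwise from there
- slide_box: bystander: dark flat box 93x104x38 mm, origin at the centre of its underside
- label_tape: bystander: roll of tape 97 mm across, 25 mm high, lying flat, origin at the centre of its underside
- forceps: bystander: steel forceps 126 mm long, 9 mm high, lying in front of the plate, origin at the centre of the underside
Mind the look-alikes: they are no part of the job. What is shaped like the probe1 but blue is not meant.

How it is judged:
On the way, in this order (a step that is already met when the one before it is completed fails the run):
1. every probe's hook is clamped round the neck of a post, the probe standing on the plate ((horizontal distance between probe0_mouth and post0 below 0.011 m or horizontal distance between probe0_mouth and post1 below 0.011 m or horizontal distance between probe0_mouth and post2 below 0.011 m) and z of probe0_mouth in the frame of post0 between 0.004 and 0.02 m and value of joint probe0_plunger between 0.005 and 0.0115 m and angle between each of probe0, probe1, probe2's own z axis and vertical below 0.15 rad and (horizontal distance between probe1_mouth and post0 below 0.011 m or horizontal distance between probe1_mouth and post1 below 0.011 m or horizontal distance between probe1_mouth and post2 below 0.011 m) and z of probe1_mouth in the frame of post0 between 0.004 and 0.02 m and value of joint probe1_plunger between 0.005 and 0.0115 m and (horizontal distance between probe2_mouth and post0 below 0.011 m or horizontal distance between probe2_mouth and post1 below 0.011 m or horizontal distance between probe2_mouth and post2 below 0.011 m) and z of probe2_mouth in the frame of post0 between 0.004 and 0.02 m and value of joint probe2_plunger between 0.005 and 0.0115 m), for 0.3 s.
2. the timer key is fully wound (value of joint key above 5.75 rad), for 0.2 s.
At the end, for the whole second after the job is handed in: Every probe present stands on the plate (tilt under 0.15 rad), its mouth point within 11 mm of a post's axis and 4 to 20 mm above the plate's top, its plunger sprung back onto the neck (pressed 5 to 11.5 mm), at rest; the key is at 5.7 rad or more (all of step 1 and linear speed of each of probe0, probe1, probe2 below 0.02 m/s and value of joint key above 5.7 rad); the robot touches nothing.
It fails at once if a bystander (slide box, tape roll, forceps) is shifted more than 3 cm (distance of any of slide_box, label_tape, forceps from where it was at the start of the episode above 0.03 m).
Of probe0, probe1, probe2 only 2 to 3 are there at a start; the rules pass over those that are not, and their reading is None.
At some moment in a run one of probe0, probe1, probe2 may be knocked a few centimetres aside while the robot is not near it.
It also fails if it takes over 210 s, if anything falls off the work surface, if the arm or the gripper's body presses on something with over 40 N, if the wrist force passes 120 N, or if a joint passes its speed limit or range.

### The arm

A 6-joint arm with a two-finger parallel gripper is mounted at the origin on a cart in front of the work surface, level with it; the furniture and walls round the work are solid. World frame = base frame: x ahead of the robot, y to its left, z up, the work surface at z = 0. Lengths are in m, angles in rad, forces in N, time in s.
With the tool pointing down it reaches from about 0.3 to 0.875 m from the base axis. Payload 6.4 kg.
Tool frame: the origin (TCP) lies at the very end of the fingers, on their centre line; the grasp point (between the pads) lies 19 mm behind it; z points along the fingers, y is the direction in which the jaws open and shut (so a half turn about z gives the same grasp; the last joint's range is limited). The gripper opens to 85 mm and grips with 20 to 120 N. Pads are 22 mm wide; open, the fingers measure 114 mm over their backs; the gripper's body (76 mm by 85 mm) begins 54 mm behind the grasp point. The pads swing forward as they close: fully open they stand 13 mm farther back than shut.
Start: joints at [1.071, 0.181, 1.607, -0, 1.354, -0.206], TCP at [0.167, 0.55, 0.201] pointing down, gripper open.
Joint ranges: [-2.99, 2.99], [-0.89, 2.07], [0.3, 2.58], [-1.14, 4.28], [0, 2.63], [-3.12, 3.12]. Speed limits (rad/s): [2.57, 2.57, 3.01, 3.14, 3.14, 3.14].

### API

Orientations are given as a rotation vector (axis times angle).
In Python, from bench import sensors, camera, calibration, bot gives the robot as it stands.
- The arm moves only by the tool apply_moves, never from a script. Its argument "moves" is a list of rows, each a list of 6 numbers: the shift along the tool's x, y, z in mm, then the turn, a rotation vector about the tool's x, y, z in rad. A call has 1 to 10 rows; each row shifts and turns the commanded pose from where the row before left it, along the tool's axes as they then stand; what a row does not reach is not made up. A row lasts 1/12 s, in which the tool goes at most 41.7 mm and 7.16 degrees, less where a joint would pass 70% of its speed; a pose out of reach is approached as far as the arm can. A call is refused whole if a number of a shift passes 41.7 or a number of a turn 0.125, either way. A call with a gripper value outside its range is refused whole. "claw" is the opening, from 0 (shut) to 1 (fully open), set as the call begins (left out, the last holds). The fingers move at their own pace and stop on an object; "force" is the grip in N (left out, the last holds). Time passes only in rows, so rows that do not move let the fingers close. It gives the time, the measured TCP pose, the force and the opening at its end, in the units of the state.
- sensors.read_state(): the state, without advancing time (a new reading comes with each control period).
- camera(name): name is "scene" or "top" or "wrist"; returns the picture (384x512x3 uint8, blue, green, red); there is no depth.
- calibration(name): a dict with "fx", "fy", "cx", "cy" (pixels), "rvec" (rotation vector, rad) and "tvec" (3), from world to camera coordinates, as OpenCV has them. Camera axes: x right, y down, z forward; pixel columns grow to the right and rows downward; lengths in m; the calibration is good to about 2 mm. A picture is of the moment at which its call begins: read the wrist's pose just before it. calibration takes no time and is no camera call; for the wrist camera it gives the pose at the moment of the call.
- bot.job_done(): hands the job in, once; it reports no verdict.
The state is a dict: "clock": time; "joints": joint angles; "qd": joint speeds; "joint_torque": joint torques, N m; "position": TCP position; "ee_rot": TCP orientation; "contact_force": force on the tool from outside, world axes, zero at the start; "moment": the same for the moment, N m; "finger_gap": finger opening in m.
Only numpy, scipy, OpenCV 4.12 (cv2) and the standard library are available. Lean on these libraries where they do the work, as an engineer would, in place of code of your own. Each camera call takes 0.05 s, during which the arm holds its last target.

## Working session

There is one attempt and no reset: what is moved stays moved. The work goes in short steps, Python scripts to look and compute and a tool call to move; the robot and the scene stay as the last step left them, time stands still between calls to the robot, and variables do not carry over. Pictures are saved under pics/ and viewed, and the job is handed in when it is done.

Besides the shell and the picture viewer there is one more tool, called after "Call:" as a command line: name --pt "numbers of a row" for each row, then --argument value for the rest. apply_moves: Moves the arm, as the interface text tells. Its arguments: {"type":"object","properties":{"moves":{"type":"array"},"claw":{"type":"number"},"force":{"type":"number"}},"required":["moves"]}

```bash
ls; mkdir -p pics; python3 - <<'E'
from bench import sensors, camera, calibration
import cv2
s=sensors.read_state(); print(s)
for n in ("scene","top","wrist"):
    cv2.imwrite(f"pics/{n}0.png",camera(n)); print(n,calibration(n))
E
```

```text
pics
{'clock': 0.0, 'joints': array([ 1.07069634e+00,  1.81575864e-01,  1.60800642e+00, -9.03338576e-06,
        1.35378000e+00, -2.06265939e-01]), 'qd': array([ 2.15291172e-04, -6.58126382e-04,  2.85764776e-05, -4.15882171e-05,
       -5.89909367e-04,  3.87046798e-04]), 'joint_torque': array([ 3.34636707e-05, -4.44863176e+01, -3.51335013e+01, -1.30526014e-04,
        8.98787373e-03,  1.54051799e-05]), 'position': array([0.16620684, 0.54982664, 0.20026538]), 'ee_rot': array([-4.59803234e-01, -3.10715063e+00,  2.61245466e-03]), 'contact_force': array([-0.47965549, -0.11612968,  0.36609457]), 'moment': array([-0.00574648,  0.03577061, -0.01385866]), 'finger_gap': 0.08568088153766551}
scene {'fx': 469.9713635929872, 'fy': 469.9713635929872, 'cx': 255.0876598714918, 'cy': 192.16896990956158, 'rvec': array([ 1.89620966, -1.08806966,  0.59194003]), 'tvec': array([-0.32596133,  0.34937316,  1.24302857])}
top {'fx': 460.0759208148628, 'fy': 460.0759208148628, 'cx': 253.6813193984897, 'cy': 190.96514960084642, 'rvec': array([ 1.82829718, -2.23850953,  0.38282237]), 'tvec': array([0.11003231, 0.53538037, 1.67634115])}
wrist {'fx': 266.31209829462955, 'fy': 266.31209829462955, 'cx': 258.07677543989945, 'cy': 187.21824743683166, 'rvec': array([-2.34601957, -1.74135767, -0.22778607]), 'tvec': array([-0.57478076, -0.03342068,  0.37930111])}
```

View pics/scene0.png

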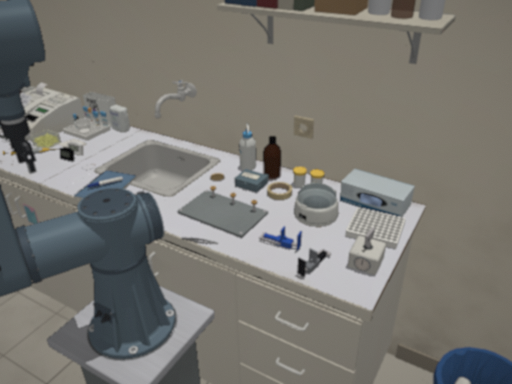

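View pics/top0.png

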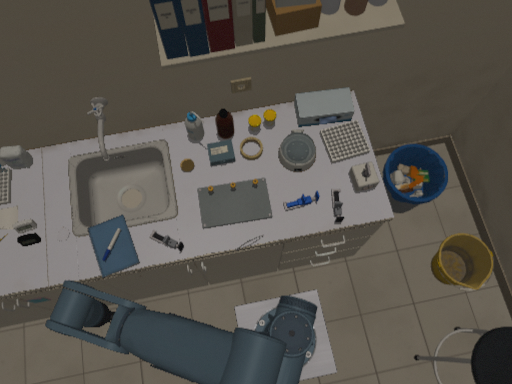

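View pics/wrist0.png

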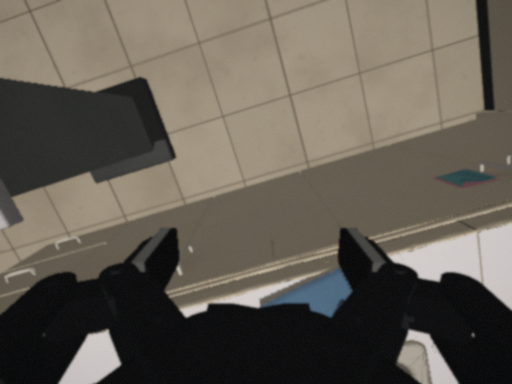

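```bash
cat > h.py <<'E'
import numpy as np, cv2
from bench import sensors, camera, calibration
from scipy.spatial.transform import Rotation as R
def ray(c,u,v):
    Rm=cv2.Rodrigues(c['rvec'])[0]; o=-Rm.T@c['tvec']
    d=Rm.T@np.array([(u-c['cx'])/c['fx'],(v-c['cy'])/c['fy'],1.]); return o,d
def onz(c,u,v,z):
    o,d=ray(c,u,v); return o+d*(z-o[2])/d[2]
def proj(c,P):
    K=np.array([[c['fx'],0,c['cx']],[0,c['fy'],c['cy']],[0,0,1.]])
    return cv2.projectPoints(np.atleast_2d(np.array(P,float)),c['rvec'],c['tvec'],K,None)[0].reshape(-1,2)
def tri(c1,p1,c2,p2):
    o1,d1=ray(c1,*p1);o2,d2=ray(c2,*p2)
    A=np.stack([d1,-d2],1);t=np.linalg.lstsq(A,o2-o1,rcond=None)[0]
    a=o1+d1*t[0];b=o2+d2*t[1]; return (a+b)/2,np.linalg.norm(a-b)
E
python3 - <<'E'
from h import *
im=cv2.imread('pics/top0.png'); c=calibration('top')
def crop(im,x,y,w,h,f,n): cv2.imwrite(n,cv2.resize(im[y:y+h,x:x+w],None,fx=f,fy=f,interpolation=cv2.INTER_CUBIC))
crop(im,190,130,200,130,4,'pics/t_a.png'); crop(im,0,190,200,130,4,'pics/t_b.png')
s=cv2.imread('pics/scene0.png'); crop(s,170,150,200,130,4,'pics/s_a.png');crop(s,0,80,200,130,4,'pics/s_b.png')
for p in [(168,242),(338,205),(300,202),(30,240),(234,203),(365,175)]: print(p,onz(c,*p,0.02))
E
```

```text
(168, 242) [0.4338821  0.36289149 0.02      ]
(338, 205) [ 0.44752327 -0.31980322  0.02      ]
(300, 202) [ 0.49005382 -0.17511438  0.02      ]
(30, 240) [0.54949892 0.88866494 0.02      ]
(234, 203) [0.53881953 0.08318756 0.02      ]
(365, 175) [ 0.54948954 -0.4601929   0.02      ]
```

View pics/t_a.png

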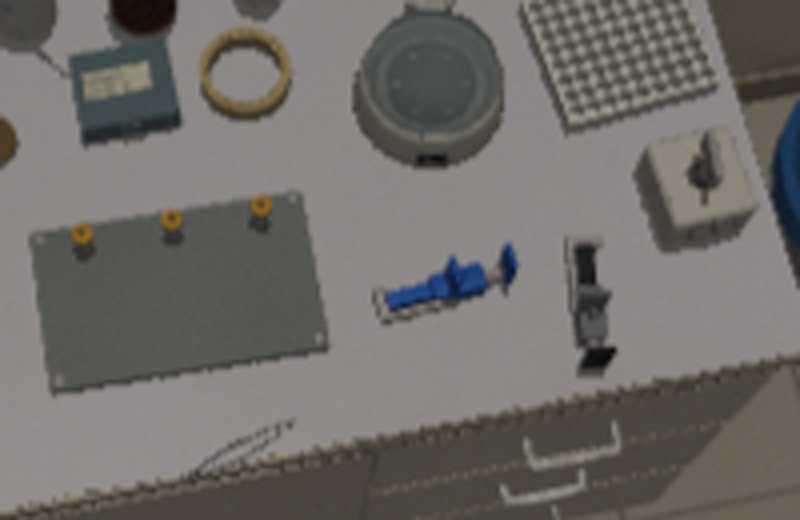

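View pics/t_b.png

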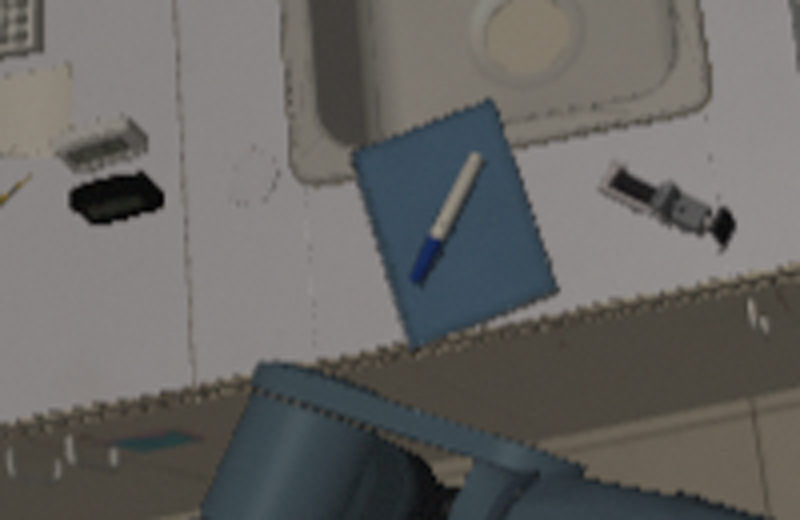

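View pics/s_a.png

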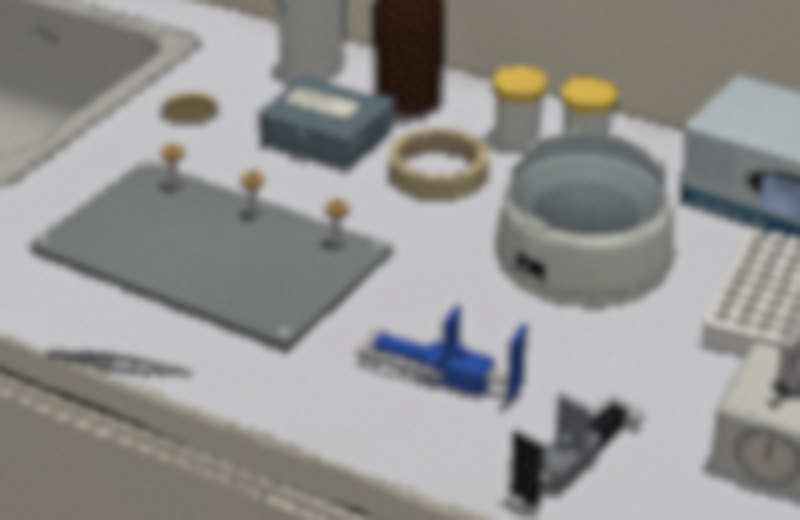

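View pics/s_b.png

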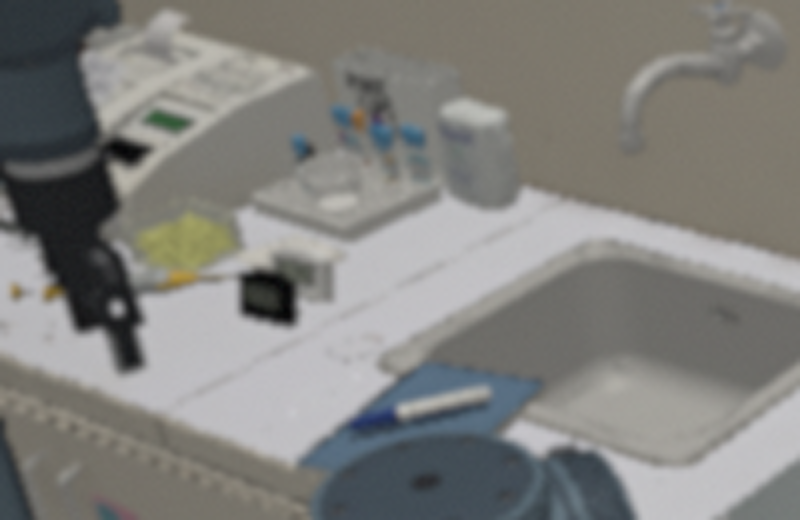

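```bash
python3 - <<'E'
from h import *
c=calibration('top'); s=sensors.read_state()
for n,p,z in [('A hook',(152.5,235),.012),('A finger top',(168,238),.06),('A thumb top',(182,246),.05),('B hook',(336,190),.012),('B thumb',(339.5,220),.04),('B finger',(337.5,203),.05),
 ('post2',(210.5,188.7),.053),('post1',(233,185),.053),('post0',(255.4,181.5),.053)]+[(k,(190+x/4,130+y/4),.012) for k,x,y in [('TL',32,235),('TR',298,192),('BR',328,350),('BL',54,392)]]+[('key',(190+704/4,130+165/4),.12),('timerTL',(190+640/4,130+150/4),.062),('timerTR',(190+728/4,130+130/4),.062),('timerBL',(190+670/4,130+220/4),.062),('timerBR',(190+757/4,130+207/4),.062)]:
    print(n,np.round(onz(c,*p,z),3))
w=calibration('wrist'); Rw=cv2.Rodrigues(w['rvec'])[0]; o=-Rw.T@w['tvec']
Rt=R.from_rotvec(s['ee_rot']).as_matrix()
print('cam in tool',Rt.T@(o-s['position'])); print('cam axes in tool\n',np.round(Rt.T@Rw.T,3)); print('tool axes',np.round(Rt,3))
E
```

```text
A hook [0.476 0.42  0.012]
A finger top [0.438 0.355 0.06 ]
A thumb top [0.4   0.308 0.05 ]
B hook [ 0.513 -0.33   0.012]
B thumb [ 0.381 -0.305  0.04 ]
B finger [ 0.447 -0.313  0.05 ]
post2 [0.605 0.164 0.053]
post1 [0.602 0.074 0.053]
post0 [ 0.599 -0.016  0.053]
TL [0.631 0.215 0.012]
TR [ 0.622 -0.059  0.012]
BR [ 0.452 -0.053  0.012]
BL [0.464 0.22  0.012]
key [ 0.529 -0.436  0.12 ]
timerTL [ 0.578 -0.397  0.062]
timerTR [ 0.581 -0.489  0.062]
timerBL [ 0.5   -0.406  0.062]
timerBR [ 0.496 -0.493  0.062]
cam in tool [ 0.06584486  0.00054475 -0.1736925 ]
cam axes in tool
 [[-0.    -0.966 -0.259]
 [ 1.    -0.    -0.   ]
 [ 0.    -0.259  0.966]]
tool axes [[-0.957  0.29  -0.001]
 [ 0.29   0.957 -0.001]
 [ 0.    -0.001 -1.   ]]
```

```bash
cat >> h.py <<'E'
def plan(x,y,z,yaw):
    s=sensors.read_state(); Rt=R.from_rotvec(s['ee_rot']).as_matrix()
    ty=Rt[:,1]; cur=np.arctan2(ty[1],ty[0])
    d=(yaw-cur+np.pi/2)%np.pi-np.pi/2
    Rn=R.from_rotvec([0,0,d]).as_matrix()@Rt
    dl=np.array([x,y,z])-s['position']
    print('t',round(s['clock'],2),'pos',np.round(s['position'],4),'turnz(tool) %.4f'%(-d),'j6 %.2f'%s['joints'][5],'| shift mm after turn',np.round(1000*Rn.T@dl,1),'| before',np.round(1000*Rt.T@dl,1),'tilt',np.round(Rt[:2,2],4),'gap %.4f'%s['finger_gap'])
E
python3 - <<'E'
from h import *
plan(.417,.333,.25,np.deg2rad(56))
E
```

```text
t 0.15 pos [0.1663 0.55   0.2005] turnz(tool) 0.2996 j6 -0.21 | shift mm after turn [-329.2  -39.7  -49.5] | before [-302.8 -135.1  -49.4] tilt [-0.0006 -0.0012] gap 0.0854
```

Call:
apply_moves --pt "0 0 -16 0 0 0.1" --pt "0 0 -17 0 0 0.1" --pt "0 0 -16 0 0 0.1" --pt "-41 -5 0 0 0 0" --pt "-41 -5 0 0 0 0" --pt "-41 -5 0 0 0 0" --pt "-41 -5 0 0 0 0" --pt "-41 -5 0 0 0 0" --pt "-41 -5 0 0 0 0" --pt "-41 -5 0 0 0 0" --claw 1 --force 30

```text
clock: 0.98
position: [0.3858, 0.3592, 0.2501]
ee_rot: [-0.919, -3.004, 0.0]
contact_force: [1.0, 0.1, 0.4]
finger_gap: 0.0854
```

Call:
apply_moves --pt "-41 -5 0 0 0 0" --pt "0 0 0 0 0 0" --pt "0 0 0 0 0 0"

```text
clock: 1.23
position: [0.4174, 0.332, 0.2498]
ee_rot: [-0.926, -3.001, 0.001]
contact_force: [0.2, -0.7, 0.3]
finger_gap: 0.0859
```

```bash
python3 - <<'E'
from h import *
plan(.417,.333,.25,np.deg2rad(56))
c=calibration('wrist'); im=camera('wrist'); cv2.imwrite('pics/w1.png',im); np.save('w1.npy',c)
cv2.imwrite('pics/top1.png',camera('top'))
E
```

```text
t 1.23 pos [0.4174 0.332  0.2498] turnz(tool) -0.0050 j6 -0.52 | shift mm after turn [ 0.9  0.7 -0.2] | before [ 0.9  0.7 -0.2] tilt [-0.0007 -0.0004] gap 0.0859
```

View pics/w1.png

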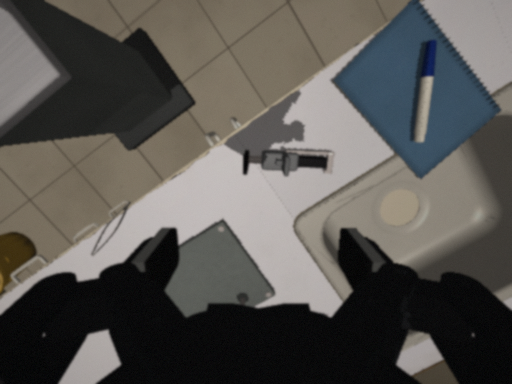

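```bash
python3 - <<'E'
from h import *
im=cv2.imread('pics/w1.png'); cv2.imwrite('pics/w1c.png',cv2.resize(im[135:185,232:347],None,fx=6.9,fy=6.9,interpolation=cv2.INTER_CUBIC))
E
```

```text
(no output)
```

View pics/w1c.png

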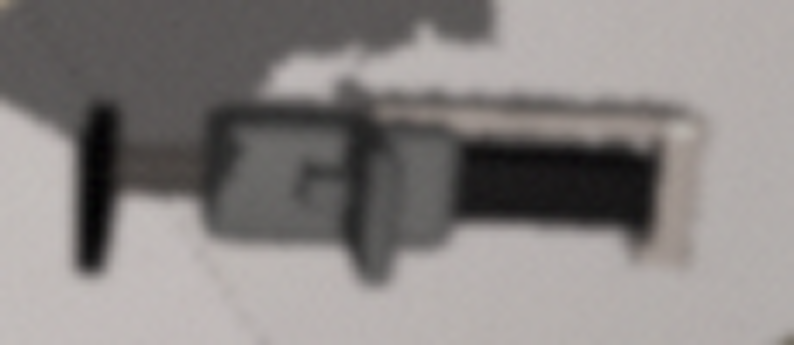

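```bash
python3 - <<'E'
from h import *
c=np.load('w1.npy',allow_pickle=True).item()
f=lambda x,y,z: onz(c,232+x/6.9,135+y/6.9,z)
P={'nosefront':(f(655,185,.022),85),'nosejunct':(f(460,183,.022),40),'barfront':(f(697,190,.016),95),'barrear':(f(207,172,.026),-16)}
for k,v in P.items(): print(k,np.round(v[0],4),v[1])
a=P['barfront'][0]-P['barrear'][0]; print(np.linalg.norm(a[:2]),np.rad2deg(np.arctan2(a[1],a[0])))
a=P['nosefront'][0]-P['barrear'][0]; print(np.linalg.norm(a[:2]),np.rad2deg(np.arctan2(a[1],a[0])))
yaw=np.arctan2(a[1],a[0]); u=np.array([np.cos(yaw),np.sin(yaw)])
for k,v in P.items(): print(k,np.round(v[0][:2]+u*(-.010-v[1]/1000),4))
E
```

```text
nosefront [0.4778 0.4177 0.022 ] 85
nosejunct [0.4533 0.3824 0.022 ] 40
barfront [0.4858 0.4256 0.016 ] 95
barrear [0.4192 0.338  0.026 ] -16
0.11002687521854651 52.76153541651582
0.09890629139006181 53.67020593937544
nosefront [0.4216 0.3412]
nosejunct [0.4236 0.3421]
barfront [0.4236 0.341 ]
barrear [0.4228 0.3429]
```

```bash
python3 - <<'E'
from h import *
plan(.423,.342,.032,np.deg2rad(54))
E
```

```text
t 1.33 pos [0.4155 0.3338 0.2498] turnz(tool) 0.0340 j6 -0.52 | shift mm after turn [ -1.5  11.2 217.8] | before [ -1.8  11.1 217.8] tilt [-0.0011  0.0001] gap 0.0850
```

Call:
apply_moves --pt "0 11 0 0 0 0.034" --pt "0 0 36 0 0 0" --pt "0 0 36 0 0 0" --pt "0 0 36 0 0 0" --pt "0 0 36 0 0 0" --pt "0 0 26 0 0 0" --pt "0 0 0 0 0 0" --pt "0 0 0 0 0 0"

```text
clock: 2.0
position: [0.4199, 0.3434, 0.0793]
ee_rot: [-0.966, -2.987, 0.004]
contact_force: [0.5, 0.5, 1.6]
finger_gap: 0.0851
```

```bash
python3 - <<'E'
from h import *
plan(.423,.342,.032,np.deg2rad(54))
im=camera('wrist'); cv2.imwrite('pics/w2.png',im)
E
```

```text
t 2.0 pos [0.4199 0.3434 0.0793] turnz(tool) 0.0029 j6 -0.48 | shift mm after turn [-3.4  0.8 47.2] | before [-3.4  0.8 47.2] tilt [-0.0033 -0.0015] gap 0.0851
```

View pics/w2.png

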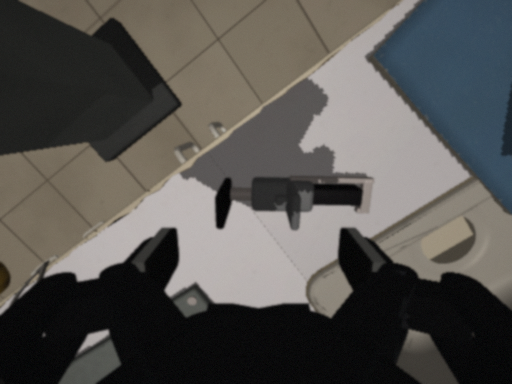

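```bash
python3 - <<'E'
from h import *
c=calibration('wrist'); plan(.423,.342,.032,np.deg2rad(54))
im=cv2.imread('pics/w2.png'); cv2.imwrite('pics/w2c.png',cv2.resize(im[165:240,205:385],None,fx=4.4,fy=4.4,interpolation=cv2.INTER_CUBIC))
y=np.deg2rad(54);u=np.array([np.cos(y),np.sin(y)]);g=np.array([.423,.342])
for x in (-42,-35,15,22): print(x,np.round((proj(c,[*(g+u*(x+10)/1000),.066])-[205,165])*4.4,0))
E
```

```text
t 2.05 pos [0.4218 0.3441 0.0812] turnz(tool) 0.0024 j6 -0.48 | shift mm after turn [-2.2 -1.  49.2] | before [-2.2 -1.  49.2] tilt [0.0005 0.0004] gap 0.0856
-42 [[ 38. 196.]]
-35 [[ 79. 196.]]
15 [[372. 197.]]
22 [[413. 197.]]
```

View pics/w2c.png

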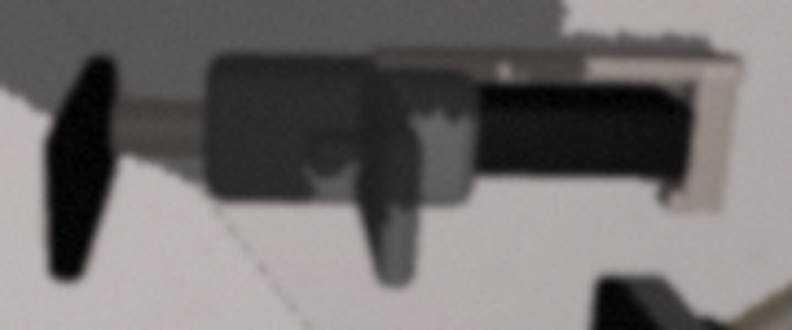

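Call:
apply_moves --pt "-2 1 16 0 0 0" --pt "0 0 16 0 0 0" --pt "0 0 16 0 0 0" --pt "0 0 0 0 0 0" --pt "0 0 0 0 0 0"

```text
clock: 2.47
position: [0.4251, 0.3433, 0.034]
ee_rot: [0.969, 2.987, 0.002]
contact_force: [-0.0, 0.4, 0.1]
finger_gap: 0.0852
```

Call:
apply_moves --pt "0 0 0 0 0 0" --pt "0 0 0 0 0 0" --pt "0 0 0 0 0 0" --pt "0 0 0 0 0 0" --pt "0 0 0 0 0 0" --pt "0 0 0 0 0 0" --pt "0 0 0 0 0 0" --pt "0 0 0 0 0 0" --claw 0.3

```text
clock: 3.13
position: [0.43, 0.3467, 0.0374]
ee_rot: [0.968, 2.98, 0.018]
contact_force: [2.6, 7.4, 15.2]
finger_gap: 0.0257
```

```bash
python3 - <<'E'
from h import *
plan(.423,.342,.032,np.deg2rad(54))
im=camera('wrist'); cv2.imwrite('pics/w3.png',im)
E
```

```text
t 3.13 pos [0.43   0.3467 0.0374] turnz(tool) 0.0000 j6 -0.48 | shift mm after turn [ 2.9 -8.   5.2] | before [ 2.9 -8.   5.2] tilt [0.0118 0.0085] gap 0.0257
```

View pics/w3.png

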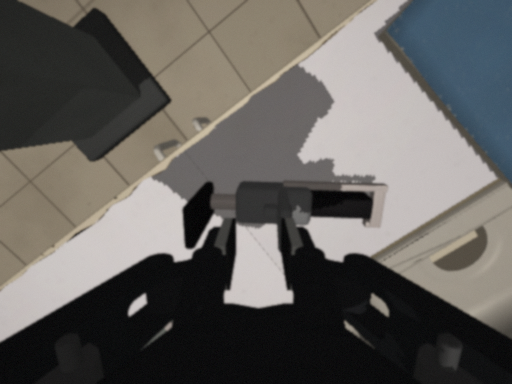

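```bash
python3 - <<'E'
from h import *
im=cv2.imread('pics/w3.png'); cv2.imwrite('pics/w3c.png',cv2.resize(im[165:305,165:395],None,fx=3.4,fy=3.4,interpolation=cv2.INTER_CUBIC))
im=camera('scene'); cv2.imwrite('pics/s3.png',im);cv2.imwrite('pics/s3c.png',cv2.resize(im[130:270,50:250],None,fx=4,fy=4,interpolation=cv2.INTER_CUBIC))
E
```

```text
(no output)
```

View pics/w3c.png

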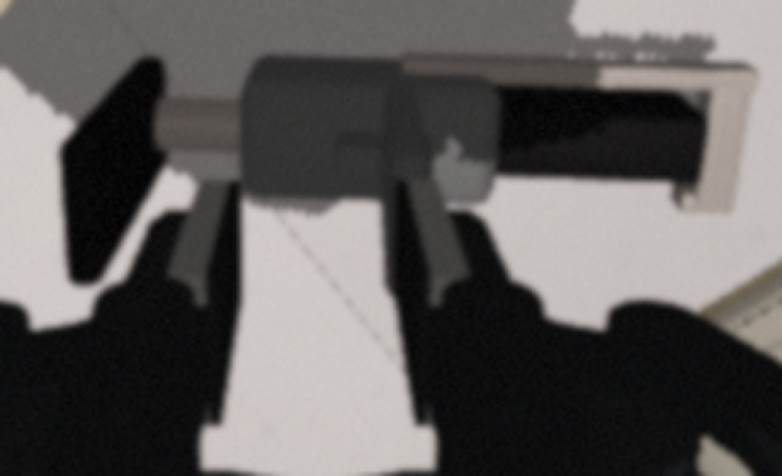

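View pics/s3c.png

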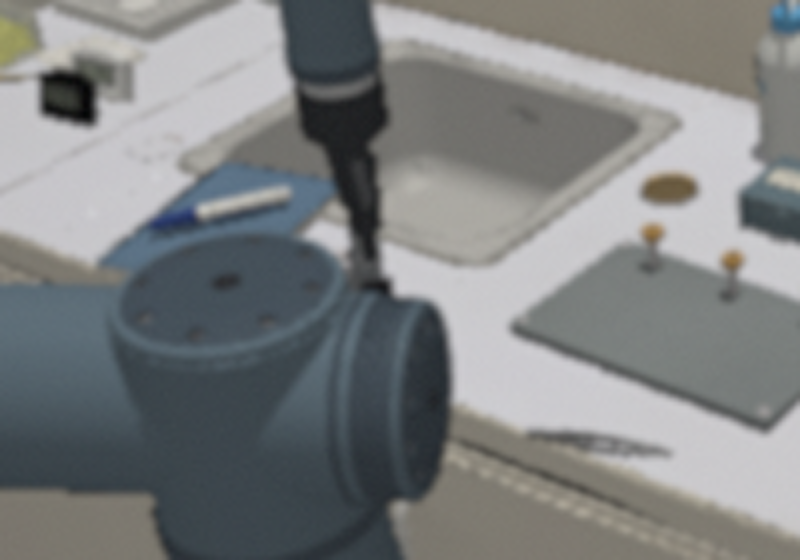

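Call:
apply_moves --pt "0 0 -10 0 0 0" --pt "0 0 -15 0 0 0" --pt "0 0 -20 0 0 0" --pt "0 0 0 0 0 0" --pt "0 0 0 0 0 0"

```text
clock: 3.65
position: [0.4252, 0.3428, 0.0784]
ee_rot: [0.969, 2.986, 0.003]
contact_force: [0.6, 0.2, -0.0]
finger_gap: 0.0262
```

```bash
python3 - <<'E'
from h import *
plan(.423,.342,.032,np.deg2rad(54))
im=camera('wrist'); cv2.imwrite('pics/w4.png',im)
E
```

```text
t 3.65 pos [0.4252 0.3428 0.0784] turnz(tool) 0.0005 j6 -0.48 | shift mm after turn [ 1.4 -2.  46.4] | before [ 1.4 -2.  46.4] tilt [0.0023 0.001 ] gap 0.0262
```

View pics/w4.png

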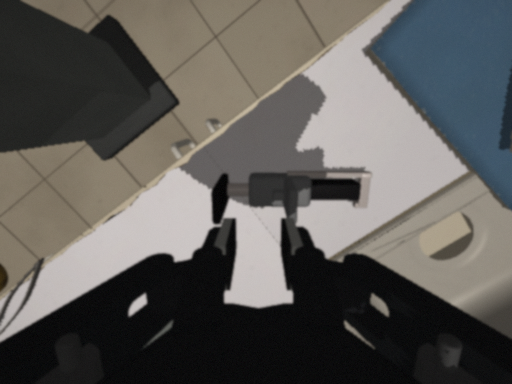

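```bash
python3 - <<'E'
from h import *
s=sensors.read_state();p=s['position'];Rt=R.from_rotvec(s['ee_rot']).as_matrix()
for n in('scene','top'):
    c=calibration(n); im=camera(n); q=proj(c,[p,p-.03*Rt[:,2],p-.06*Rt[:,2],p-.1*Rt[:,2]]); print(n,q)
    x,y=(q[0]-[50,35]).astype(int); x=max(x,0)
    cr=cv2.resize(im[y:y+70,x:x+100],None,fx=8,fy=8,interpolation=cv2.INTER_CUBIC)
    for a in q: cv2.circle(cr,tuple(((a-[x,y]+.5)*8).astype(int)),4,(0,0,255),-1)
    cv2.imwrite(f'pics/{n}4c.png',cr)
w=calibration('wrist')
print(proj(w,[p,p-.03*Rt[:,2],p-.06*Rt[:,2],p+.011*Rt[:,0],p-.011*Rt[:,0]]))
Rw=cv2.Rodrigues(w['rvec'])[0]; print(Rt.T@(-Rw.T@w['tvec']-p))
E
```

```text
scene [[140.46403854 192.08843089]
 [139.26963445 184.80988293]
 [138.05200703 177.38981491]
 [136.39119258 167.26902101]]
top [[170.95587694 239.78510571]
 [169.50405272 237.83742895]
 [168.00314207 235.82390089]
 [165.92116927 233.03085611]]
[[258.66879307 215.31628795]
 [258.65730146 233.89723352]
 [258.64051981 261.03173325]
 [258.67539695 200.12503798]
 [258.66239019 230.04517803]]
[ 6.62409811e-02  1.14266701e-05 -1.72626007e-01]
```

View pics/scene4c.png

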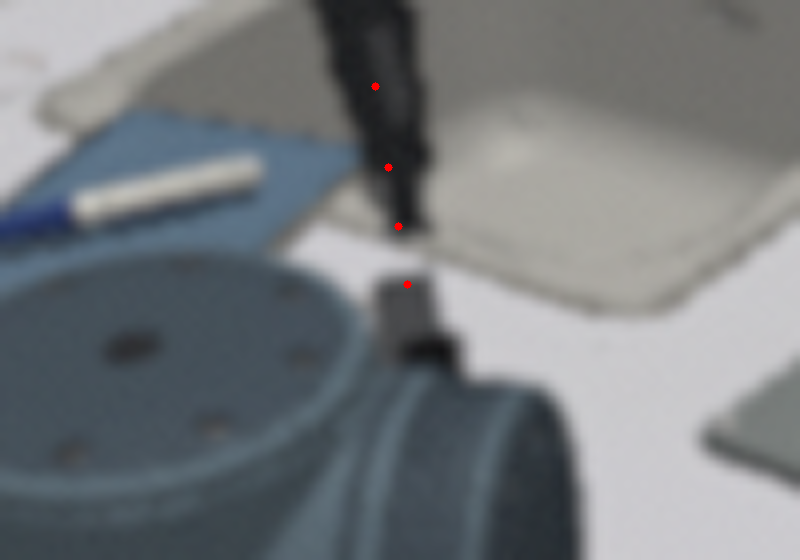

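View pics/top4c.png

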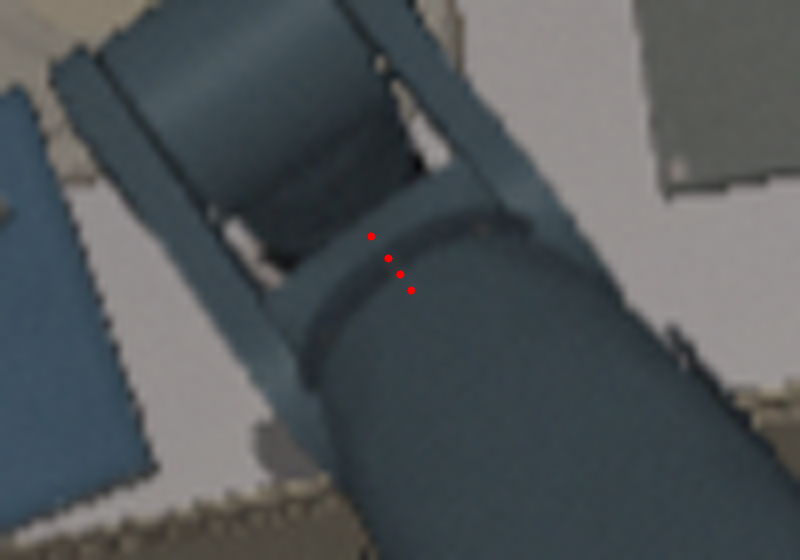

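Call:
apply_moves --pt "0 0 0 0 0 0" --pt "0 0 0 0 0 0" --pt "0 0 0 0 0 0" --pt "0 0 0 0 0 0" --pt "0 0 0 0 0 0" --claw 1

```text
clock: 4.22
position: [0.4242, 0.3424, 0.0769]
ee_rot: [-0.97, -2.988, 0.001]
contact_force: [-0.2, -0.3, 0.9]
finger_gap: 0.0837
```

```bash
python3 - <<'E'
from h import *
c=calibration('wrist'); s=sensors.read_state(); im=camera('wrist'); plan(.423,.342,.032,np.deg2rad(54))
cr=cv2.resize(im[160:310,150:370],None,fx=3.6,fy=3.6,interpolation=cv2.INTER_CUBIC)
p=s['position'];Rt=R.from_rotvec(s['ee_rot']).as_matrix()
for dy in (-.032,0,.032):
    b=p+Rt[:,1]*dy+Rt[:,2]*(p[2]-.066); a=proj(c,b)[0]; print(a); cv2.circle(cr,tuple(((a-[150,160]+.5)*3.6).astype(int)),3,(0,0,255),-1)
cv2.imwrite('pics/w5c.png',cr)
E
```

```text
t 4.27 pos [0.4243 0.3424 0.077 ] turnz(tool) 0.0005 j6 -0.48 | shift mm after turn [ 0.8 -1.1 45. ] | before [ 0.8 -1.1 45. ] tilt [-0.0003 -0.0001] gap 0.0853
[213.92056928 208.83304767]
[257.52419192 208.83018046]
[301.13200481 208.82731297]
```

View pics/w5c.png

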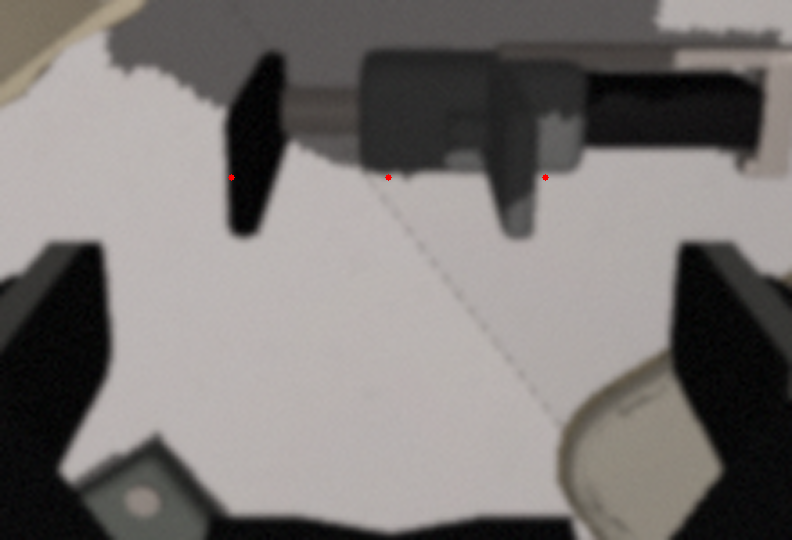

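Call:
apply_moves --pt "0 -1.5 15 0 0 0" --pt "0 0 15 0 0 0" --pt "0 0 13 0 0 0" --pt "0 0 12 0 0 0" --pt "0 0 12 0 0 0" --pt "0 0 0 0 0 0" --pt "0 0 0 0 0 0"

```text
clock: 4.85
position: [0.4229, 0.341, 0.0095]
ee_rot: [-0.97, -2.987, 0.002]
contact_force: [-0.1, -0.1, -0.0]
finger_gap: 0.0855
```

```bash
python3 - <<'E'
from h import *
c=calibration('wrist'); s=sensors.read_state(); im=camera('wrist'); plan(.423,.342,.032,np.deg2rad(54)); print(s['contact_force'])
cv2.imwrite('pics/w6c.png',cv2.resize(im[160:310,150:370],None,fx=3.6,fy=3.6,interpolation=cv2.INTER_CUBIC))
E
```

```text
t 4.9 pos [0.4236 0.3413 0.0103] turnz(tool) 0.0005 j6 -0.48 | shift mm after turn [  0.9   0.2 -21.7] | before [  0.9   0.2 -21.7] tilt [-0.0001 -0.    ] gap 0.0852
[-0.12718552 -0.08325201 -0.04176999]
```

View pics/w6c.png

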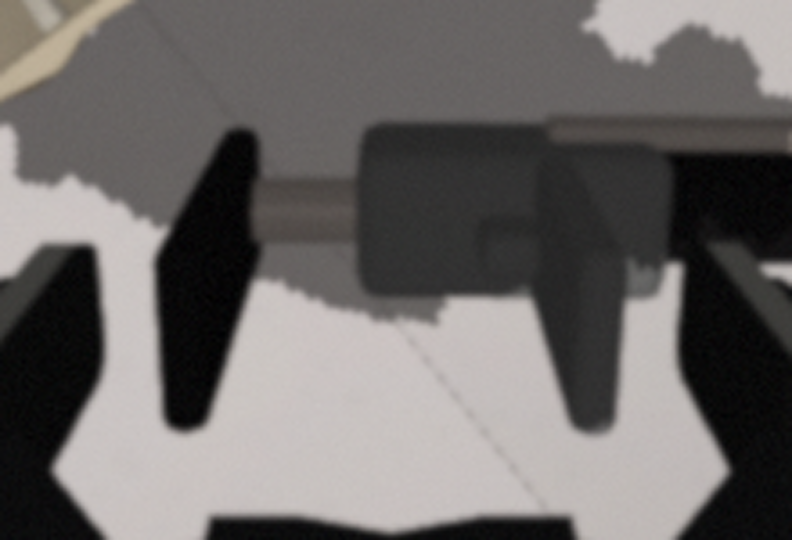

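Call:
apply_moves --pt "0 0 4 0 0 0" --pt "0 0 0 0 0 0" --pt "0 0 0 0 0 0" --pt "0 0 0 0 0 0" --pt "0 0 0 0 0 0" --pt "0 0 0 0 0 0" --pt "0 0 0 0 0 0" --pt "0 0 0 0 0 0" --claw 0.45 --force 25

```text
clock: 5.57
position: [0.4276, 0.3442, 0.0095]
ee_rot: [0.969, 2.982, 0.013]
contact_force: [1.9, 5.4, 6.4]
finger_gap: 0.0451
```

```bash
python3 - <<'E'
from h import *
c=calibration('wrist'); s=sensors.read_state(); im=camera('wrist'); plan(.423,.342,.032,np.deg2rad(54)); print(s['contact_force'])
cv2.imwrite('pics/w7c.png',cv2.resize(im[130:310,150:370],None,fx=3.3,fy=3.3,interpolation=cv2.INTER_CUBIC))
E
```

```text
t 5.62 pos [0.4276 0.3442 0.0095] turnz(tool) 0.0002 j6 -0.48 | shift mm after turn [  2.3  -4.3 -22.6] | before [  2.3  -4.3 -22.6] tilt [0.0086 0.0058] gap 0.0452
[1.93390489 5.43483235 6.4345254 ]
```

View pics/w7c.png

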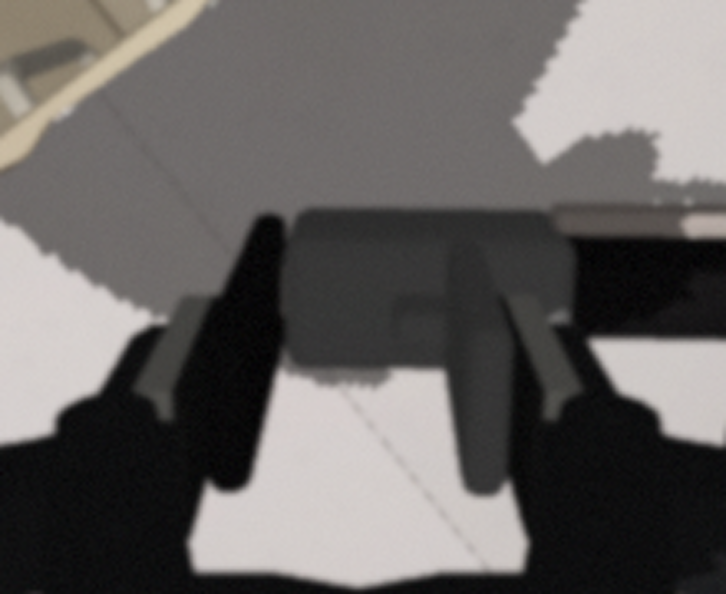

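Call:
apply_moves --pt "0 0 -20 0 0 0" --pt "0 0 -30 0 0 0" --pt "0 0 -36 0 0 0" --pt "0 0 -36 0 0 0" --pt "0 0 0 0 0 0.122" --pt "0 0 0 0 0 0.122" --pt "0 0 0 0 0 0.122" --pt "0 0 0 0 0 0.122" --pt "0 0 0 0 0 0.122" --pt "0 0 0 0 0 0.122"

```text
clock: 6.45
position: [0.4232, 0.3412, 0.1283]
ee_rot: [-1.982, -2.437, 0.0]
contact_force: [0.3, -0.3, -2.7]
finger_gap: 0.0452
```

Call:
apply_moves --pt "0 0 0 0 0 0.122" --pt "0 0 0 0 0 0.122" --pt "0 0 0 0 0 0" --pt "0 0 0 0 0 0"

```text
clock: 6.78
position: [0.4233, 0.3412, 0.1282]
ee_rot: [-2.254, -2.189, 0.0]
contact_force: [-0.4, -0.3, -1.6]
finger_gap: 0.0453
```

```bash
python3 - <<'E'
from h import *
plan(.505,.215,.13,-.033)
E
```

```text
t 6.78 pos [0.4233 0.3412 0.1282] turnz(tool) 0.0037 j6 0.49 | shift mm after turn [-123.4   85.8   -1.8] | before [-123.8   85.4   -1.8] tilt [-0.0001 -0.    ] gap 0.0453
```

Call:
apply_moves --pt "-31 21 0 0 0 0.004" --pt "-31 21 0 0 0 0" --pt "-31 21 0 0 0 0" --pt "-31 22 0 0 0 0" --pt "0 0 0 0 0 0" --pt "0 0 0 0 0 0" --pt "0 0 0 0 0 0"

```text
clock: 7.37
position: [0.5036, 0.2143, 0.128]
ee_rot: [-2.26, -2.181, 0.0]
contact_force: [0.1, 0.2, -1.4]
finger_gap: 0.045
```

```bash
python3 - <<'E'
from h import *
plan(.505,.215,.13,-.033); c=calibration('wrist'); np.save('w8.npy',c); im=camera('wrist'); cv2.imwrite('pics/w8.png',im)
cv2.imwrite('pics/w8b.png',cv2.resize(im,None,fx=1.55,fy=1.55,interpolation=cv2.INTER_CUBIC))
E
```

```text
t 7.37 pos [0.5036 0.2143 0.128 ] turnz(tool) -0.0027 j6 0.22 | shift mm after turn [ 0.8  1.4 -2. ] | before [ 0.8  1.4 -2. ] tilt [-0.0007  0.0003] gap 0.0450
```

View pics/w8b.png

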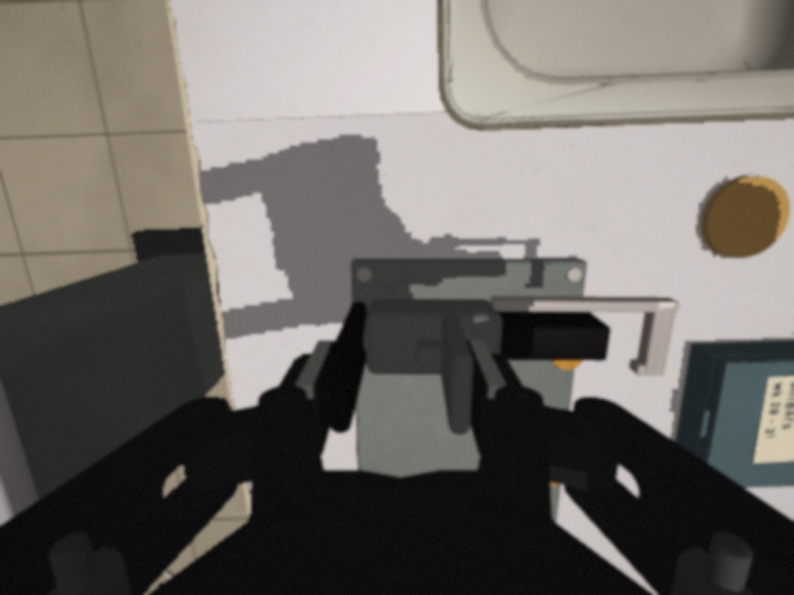

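```bash
python3 - <<'E'
from h import *
c=np.load('w8.npy',allow_pickle=True).item()
TL=onz(c,585/1.55,260/1.55,.012); BL=onz(c,352/1.55,261/1.55,.012); print(TL,BL,TL-BL)
# hook bar measured: pressed hook front x=95+18=113; bar
# brass centroid
for n in('top','scene'):
    im=cv2.imread(f'pics/{n}0.png'); hsv=cv2.cvtColor(im,cv2.COLOR_BGR2HSV); m=cv2.inRange(hsv,(8,110,80),(28,255,255))
    N,l,st,ce=cv2.connectedComponentsWithStats(m); 
    for i in range(1,N):
        if 8<st[i,4]<80: print(n,st[i],np.round(ce[i],2))
E
```

```text
[0.63539182 0.22013238 0.012     ] [0.46943609 0.22532298 0.012     ] [ 0.16595573 -0.00519061  0.        ]
top [241 140  21  18  58] [253.19 152.  ]
top [181 159   9   8  21] [183.71 161.86]
top [253 179   5   5  22] [254.91 181.09]
top [230 183   6   5  22] [232.5  184.73]
top [208 186   5   5  21] [210. 188.]
top [456 273   5   6  18] [457.67 275.39]
scene [ 42 148   7   3  16] [ 44.88 149.  ]
```

Call:
apply_moves --pt "0 8 15 0 0 0" --pt "0 0 25 0 0 0" --pt "0 0 25 0 0 0" --pt "0 0 0 0 0 0" --pt "0 0 0 0 0 0"

```text
clock: 7.83
position: [0.5097, 0.2149, 0.062]
ee_rot: [-2.258, -2.181, 0.005]
contact_force: [0.2, 0.1, -1.6]
finger_gap: 0.0454
```

```bash
python3 - <<'E'
from h import *
plan(.5145,.206,.028,-.033); c=calibration('wrist'); np.save('w9.npy',c); im=camera('wrist'); cv2.imwrite('pics/w9.png',im)
cv2.imwrite('pics/w9b.png',cv2.resize(im[150:310,180:500],None,fx=2.5,fy=2.5,interpolation=cv2.INTER_CUBIC))
E
```

```text
t 7.83 pos [0.5097 0.2149 0.062 ] turnz(tool) -0.0013 j6 0.22 | shift mm after turn [-8.7  5.2 34. ] | before [-8.7  5.2 34. ] tilt [-0.004  -0.0006] gap 0.0454
```

View pics/w9b.png

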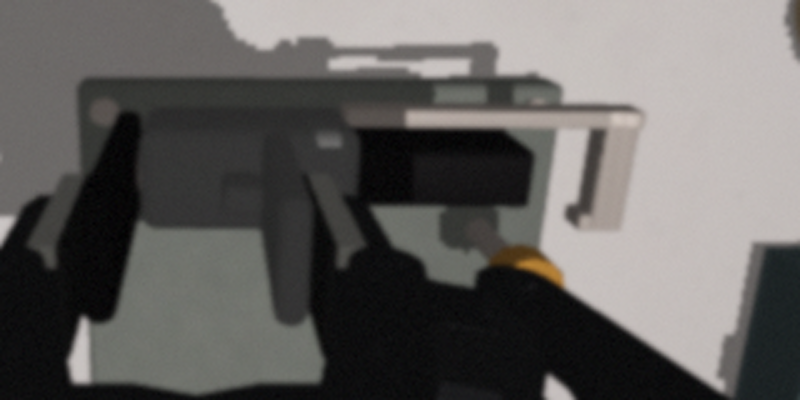

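```bash
python3 - <<'E'
from h import *
c0=np.load('w9.npy',allow_pickle=True).item(); s=sensors.read_state(); p=s['position'];Rt=R.from_rotvec(s['ee_rot']).as_matrix()
for k in (1,.98):
    c=dict(c0); c['fx']*=k;c['fy']*=k
    g=lambda x,y,z: Rt.T@(onz(c,180+x/2.5,150+y/2.5,z)-p)*1000
    u=p[2]-.0095
    print(k,'foot',g(470,231,.012),'head',g(524,270,.053),'nosefront top corners',g(533,207,u+.022),g(531,148,u+.022),'bar front outer R',g(622,230,u+.016),'L',g(643,120,u+.016))
E
```

```text
1 foot [-46.57604842  99.06731233  51.57261031] head [-38.91941402  98.5631694   10.57290807] nosefront top corners [ -7.36071234  85.92231269 -12.54958928] [  8.85731044  83.27204192 -12.54803114] bar front outer R [-16.854005   114.21922216  -6.56593155] L [ 14.45453502 114.42740472  -6.56599562]
0.98 foot [-47.70767354 101.25058581  51.57134862] head [-40.14516325 100.76868746  10.57163337] nosefront top corners [ -8.01219025  87.79546208 -12.55067118] [  8.55986947  85.04334033 -12.54905364] bar front outer R [-17.68133337 116.72052887  -6.5673762 ] L [ 14.30926699 116.81784689  -6.56737508]
```

Call:
apply_moves --pt "0 6 10 0 0 0" --pt "0 0 10 0 0 0" --pt "0 0 10 0 0 0" --pt "0 0 8 0 0 0" --pt "0 0 0 0 0 0" --pt "0 0 0 0 0 0"

```text
clock: 8.38
position: [0.5172, 0.2137, 0.0247]
ee_rot: [-2.261, -2.18, 0.002]
contact_force: [0.3, 0.1, -1.9]
finger_gap: 0.0453
```

```bash
python3 - <<'E'
from h import *
plan(.5145,.206,.028,-.033); c=calibration('wrist'); np.save('w9.npy',c); im=camera('wrist'); cv2.imwrite('pics/w10.png',im)
cv2.imwrite('pics/w10b.png',cv2.resize(im[150:310,180:500],None,fx=2.5,fy=2.5,interpolation=cv2.INTER_CUBIC))
E
```

```text
t 8.38 pos [0.5172 0.2137 0.0247] turnz(tool) -0.0038 j6 0.22 | shift mm after turn [-7.8 -2.5 -3.3] | before [-7.8 -2.4 -3.3] tilt [-0.0015 -0.0003] gap 0.0453
```

View pics/w10b.png

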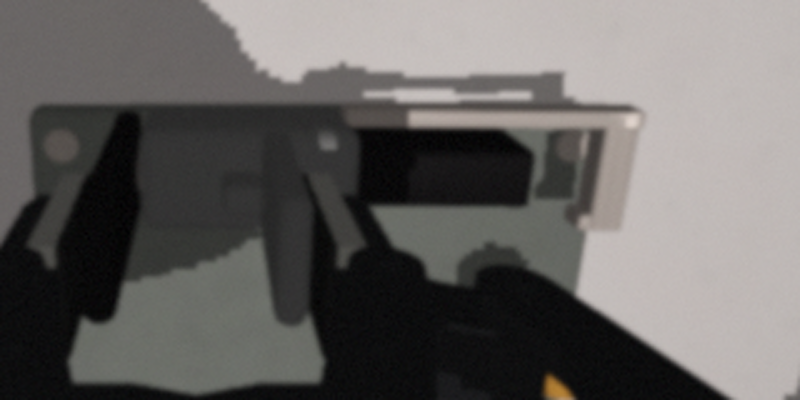

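```bash
python3 - <<'E'
from h import *
c0=np.load('w9.npy',allow_pickle=True).item(); s=sensors.read_state(); p=s['position'];Rt=R.from_rotvec(s['ee_rot']).as_matrix()
for k in (1,.98):
    c=dict(c0); c['fx']*=k;c['fy']*=k
    g=lambda x,y,z: np.round(Rt.T@(onz(c,180+x/2.5,150+y/2.5,z)-p)*1000,1)
    u=p[2]-.0095
    print(k,'foot',g(492,272,.012),'headR',g(573,390,.053),'nosefront',g(533,207,u+.022),'bar front',g(622,230,u+.016),'barb tip',g(572,215,u+.016))
E
```

```text
1 foot [-41.8  91.9  13.2] headR [-51.8  96.2 -27.8] nosefront [ -7.9  87.7 -12.5] bar front [-17.5 116.2  -6.5] barb tip [-13.  101.9  -6.5]
0.98 foot [-43.1  93.9  13.2] headR [-53.6  98.5 -27.8] nosefront [ -8.6  89.6 -12.5] bar front [-18.3 118.7  -6.5] barb tip [-13.8 104.1  -6.5]
```

Call:
apply_moves --pt "-11 0 0 0 0 0" --pt "-11 0 0 0 0 0" --pt "-11 0 0 0 0 0" --pt "-11 0 0 0 0 0" --pt "0 0 0 0 0 0" --pt "0 0 0 0 0 0"

```text
clock: 8.93
position: [0.5165, 0.1687, 0.0254]
ee_rot: [2.265, 2.177, 0.0]
contact_force: [0.2, 1.4, -2.7]
finger_gap: 0.045
```

```bash
python3 - <<'E'
from h import *
plan(.5145,.206,.028,-.033); c=calibration('wrist'); np.save('w11.npy',c); im=camera('wrist'); cv2.imwrite('pics/w11.png',im)
cv2.imwrite('pics/w11b.png',cv2.resize(im[150:310,180:500],None,fx=2.5,fy=2.5,interpolation=cv2.INTER_CUBIC))
im=camera('scene'); cv2.imwrite('pics/s11.png',cv2.resize(im[160:250,160:300],None,fx=5.5,fy=5.5,interpolation=cv2.INTER_CUBIC))
E
```

```text
t 8.93 pos [0.5165 0.1687 0.0254] turnz(tool) -0.0062 j6 0.14 | shift mm after turn [37.2 -3.2 -2.6] | before [37.2 -3.5 -2.6] tilt [0.0002 0.0002] gap 0.0450
```

View pics/w11b.png

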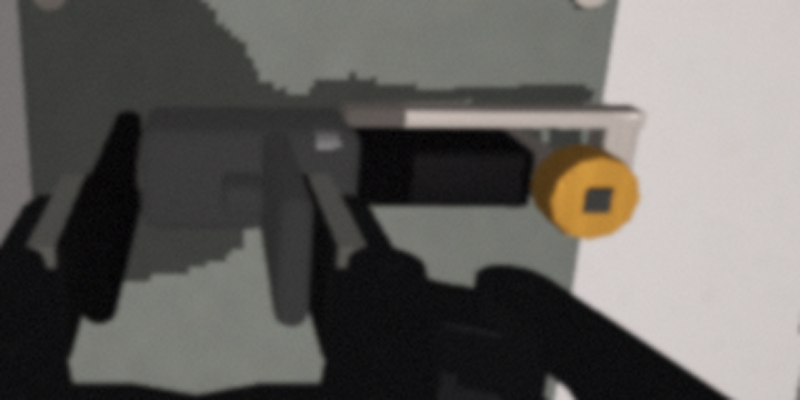

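View pics/s11.png

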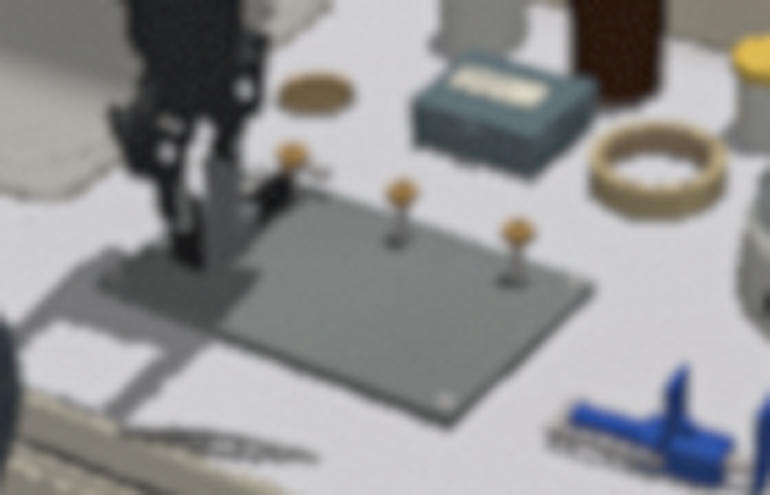

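```bash
python3 - <<'E'
from h import *
c0=np.load('w11.npy',allow_pickle=True).item(); s=sensors.read_state(); p=s['position'];Rt=R.from_rotvec(s['ee_rot']).as_matrix()
for k in (1,.98):
    c=dict(c0); c['fx']*=k;c['fy']*=k
    g=lambda x,y,z: np.round(Rt.T@(onz(c,180+x/2.5,150+y/2.5,z)-p)*1000,1)
    print(k,g(594,197,.053),g(598,200,.053))
E
```

```text
1 [  0.3  94.5 -27.6] [ -0.4  95.6 -27.6]
0.98 [ -0.2  96.5 -27.6] [ -1.   97.6 -27.6]
```

Call:
apply_moves --pt "0 0 2 0 0 0" --pt "0 0 1.5 0 0 0" --pt "0 0 0 0 0 0" --pt "0 0 0 0 0 0"

```text
clock: 9.37
position: [0.5163, 0.1701, 0.0216]
ee_rot: [2.262, 2.181, 0.0]
contact_force: [1.1, 0.4, -2.2]
finger_gap: 0.045
```

Call:
apply_moves --pt "0 0 0 0 0 0" --pt "0 0 0 0 0 0" --pt "0 0 0 0 0 0" --pt "0 0 0 0 0 0" --pt "0 0 0 0 0 0" --pt "0 0 0 0 0 0" --pt "0 0 0 0 0 0" --claw 1

```text
clock: 9.95
position: [0.5164, 0.1698, 0.0218]
ee_rot: [2.262, 2.18, 0.0]
contact_force: [0.6, 0.2, 0.2]
finger_gap: 0.0854
```

```bash
python3 - <<'E'
from h import *
plan(.5145,.206,.028,-.033); c=calibration('wrist'); np.save('w12.npy',c); im=camera('wrist'); cv2.imwrite('pics/w12.png',im)
cv2.imwrite('pics/w12b.png',cv2.resize(im[150:310,180:500],None,fx=2.5,fy=2.5,interpolation=cv2.INTER_CUBIC))
E
```

```text
t 9.95 pos [0.5164 0.1698 0.0218] turnz(tool) -0.0040 j6 0.14 | shift mm after turn [36.1 -3.1 -6.2] | before [36.1 -3.2 -6.2] tilt [ 0.0002 -0.    ] gap 0.0854
```

View pics/w12b.png

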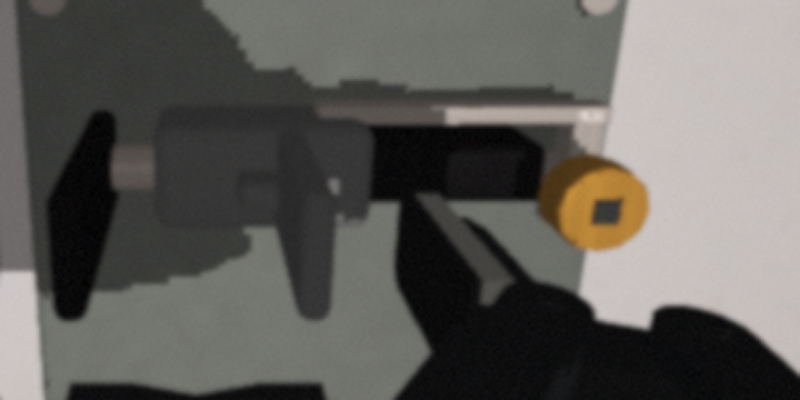

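Call:
apply_moves --pt "0 0 -20 0 0 0" --pt "0 0 -36 0 0 0" --pt "0 0 -36 0 0 0" --pt "0 0 -36 0 0 0" --pt "0 0 -36 0 0 0" --pt "0 0 -36 0 0 0" --pt "0 0 -36 0 0 0" --pt "0 0 0 0 0 0" --pt "0 0 0 0 0 0"

```text
clock: 10.75
position: [0.5179, 0.17, 0.2606]
ee_rot: [2.259, 2.177, 0.007]
contact_force: [-0.1, -0.5, -1.3]
finger_gap: 0.0857
```

```bash
python3 - <<'E'
from h import *
plan(.40,-.305,.25,np.deg2rad(100)); c=calibration('wrist'); np.save('w13.npy',c); im=camera('wrist'); cv2.imwrite('pics/w13.png',im)
cv2.imwrite('pics/w13b.png',cv2.resize(im[120:280,180:420],None,fx=3.3,fy=3.3,interpolation=cv2.INTER_CUBIC))
cv2.imwrite('pics/t13b.png',cv2.resize(camera('top')[160:260,190:370],None,fx=4.4,fy=4.4,interpolation=cv2.INTER_CUBIC))
E
```

```text
t 10.75 pos [0.5179 0.17   0.2606] turnz(tool) 1.3593 j6 0.14 | shift mm after turn [-198.6  447.2   13.1] | before [-479.  -100.3    9.7] tilt [0.0059 0.0006] gap 0.0857
```

View pics/w13b.png

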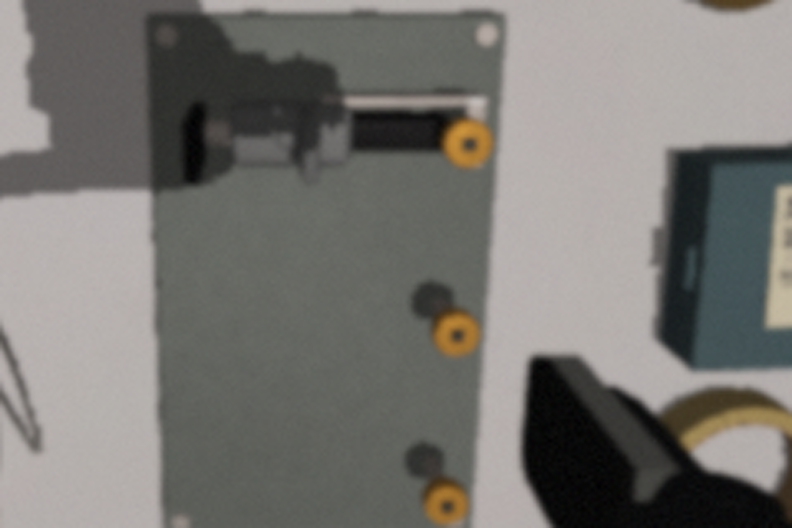

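View pics/t13b.png

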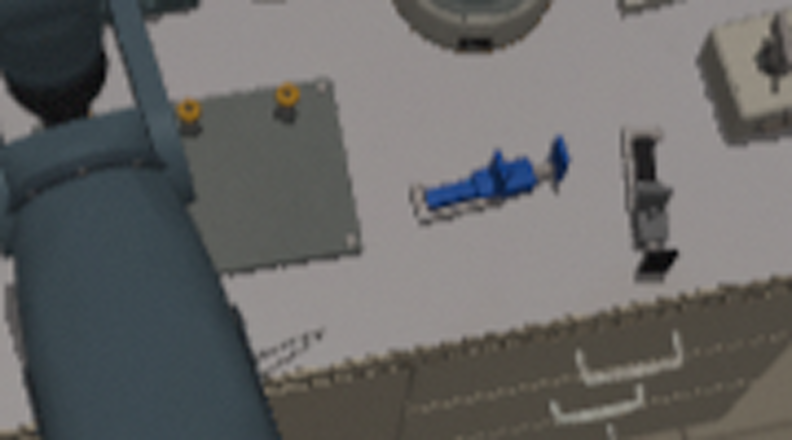

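```bash
python3 - <<'E'
from h import *
plan(.41,-.312,.25,-.17)
E
```

```text
t 10.85 pos [0.5157 0.1697 0.2567] turnz(tool) 0.1329 j6 0.14 | shift mm after turn [-492.6  -22.7    6.8] | before [-485.3  -87.8    6.9] tilt [-0.0014 -0.0002] gap 0.0854
```

Call:
apply_moves --pt "0 0 7 0 0 0.067" --pt "0 0 0 0 0 0.067" --pt "-41 -2 0 0 0 0" --pt "-41 -2 0 0 0 0" --pt "-41 -2 0 0 0 0" --pt "-41 -2 0 0 0 0" --pt "-41 -2 0 0 0 0" --pt "-41 -2 0 0 0 0" --pt "-41 -2 0 0 0 0" --pt "-41 -2 0 0 0 0"

```text
clock: 11.68
position: [0.4428, -0.1518, 0.2486]
ee_rot: [-2.4, -2.022, 0.002]
contact_force: [1.6, -1.5, 0.0]
finger_gap: 0.0858
```

Call:
apply_moves --pt "-41 -2 0 0 0 0" --pt "-41 -2 0 0 0 0" --pt "-41 -2 0 0 0 0" --pt "-41 -1 0 0 0 0" --pt "0 0 0 0 0 0" --pt "0 0 0 0 0 0" --pt "0 0 0 0 0 0"

```text
clock: 12.27
position: [0.4092, -0.3102, 0.2487]
ee_rot: [-2.401, -2.02, -0.001]
contact_force: [0.7, 0.5, -0.1]
finger_gap: 0.0855
```

```bash
python3 - <<'E'
from h import *
plan(.41,-.312,.25,-.17); c=calibration('wrist'); np.save('w14.npy',c); im=camera('wrist'); cv2.imwrite('pics/w14.png',im)
cv2.imwrite('pics/w14b.png',cv2.resize(im[0:384,0:512],None,fx=1.55,fy=1.55,interpolation=cv2.INTER_CUBIC))
E
```

```text
t 12.27 pos [ 0.4092 -0.3102  0.2487] turnz(tool) -0.0020 j6 -0.71 | shift mm after turn [-1.6  1.1 -1.3] | before [-1.6  1.1 -1.3] tilt [-0.0022  0.0033] gap 0.0855
```

View pics/w14b.png

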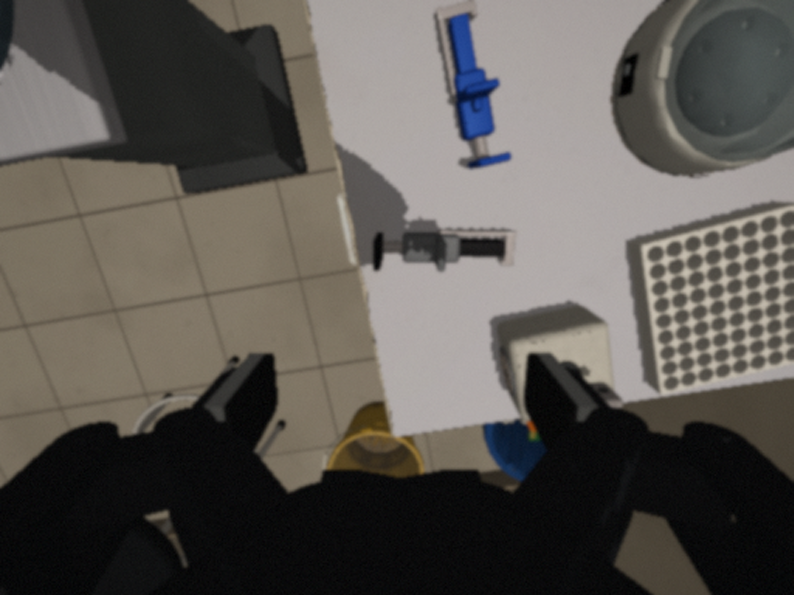

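```bash
python3 - <<'E'
from h import *
im=cv2.imread('pics/w14.png'); cv2.imwrite('pics/w14c.png',cv2.resize(im[135:185,232:347],None,fx=6.9,fy=6.9,interpolation=cv2.INTER_CUBIC))
E
```

```text
(no output)
```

View pics/w14c.png

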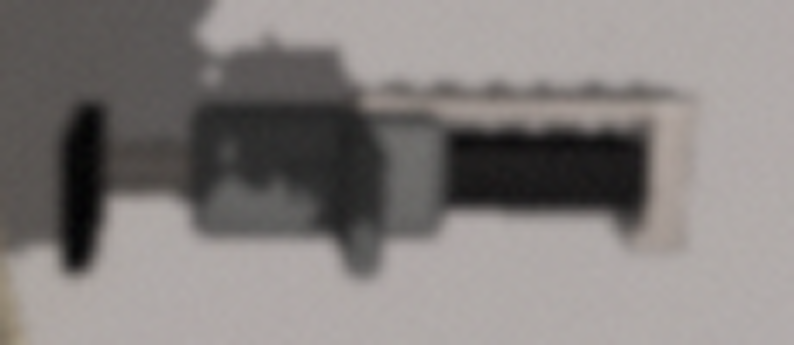

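```bash
python3 - <<'E'
from h import *
c=np.load('w14.npy',allow_pickle=True).item(); s=sensors.read_state();p=s['position'];Rt=R.from_rotvec(s['ee_rot']).as_matrix()
f=lambda x,y,z: np.round(1000*Rt.T@(onz(c,232+x/6.9,135+y/6.9,z)-p),1)
print('nosefront',f(645,170,.022),85,'nosejunct',f(445,170,.022),40,'barfront',f(692,175,.016),95,'barrear',f(195,165,.026),-16)
E
```

```text
nosefront [  1.2 101.1 227. ] 85 nosejunct [  1.3  57.3 227.1] 40 barfront [ -0.9 113.2 233. ] 95 barrear [  3.    2.4 223.2] -16
```

Call:
apply_moves --pt "-1 8 10 0 0 0" --pt "0 0 27 0 0 0" --pt "0 0 27 0 0 0" --pt "0 0 27 0 0 0" --pt "0 0 27 0 0 0" --pt "0 0 27 0 0 0" --pt "0 0 27 0 0 0" --pt "0 0 0 0 0 0" --pt "0 0 0 0 0 0"

```text
clock: 13.07
position: [0.4173, -0.3112, 0.0772]
ee_rot: [-2.398, -2.023, -0.0]
contact_force: [-0.4, 0.4, 0.2]
finger_gap: 0.0851
```

```bash
python3 - <<'E'
from h import *
c=calibration('wrist'); s=sensors.read_state(); im=camera('wrist'); plan(.42,-.312,.006,-.17)
cr=cv2.resize(im[160:310,150:370],None,fx=3.6,fy=3.6,interpolation=cv2.INTER_CUBIC)
p=s['position'];Rt=R.from_rotvec(s['ee_rot']).as_matrix()
for dy in (-.032,0,.032):
    b=p+Rt[:,1]*dy+Rt[:,2]*(p[2]-.066); a=proj(c,b)[0]; cv2.circle(cr,tuple(((a-[150,160]+.5)*3.6).astype(int)),3,(0,0,255),-1)
cv2.imwrite('pics/w15c.png',cr)
E
```

```text
t 13.12 pos [ 0.4183 -0.3127  0.079 ] turnz(tool) 0.0006 j6 -0.70 | shift mm after turn [ 1.   1.6 73. ] | before [ 0.9  1.6 73. ] tilt [-0.0002  0.0004] gap 0.0855
```

View pics/w15c.png

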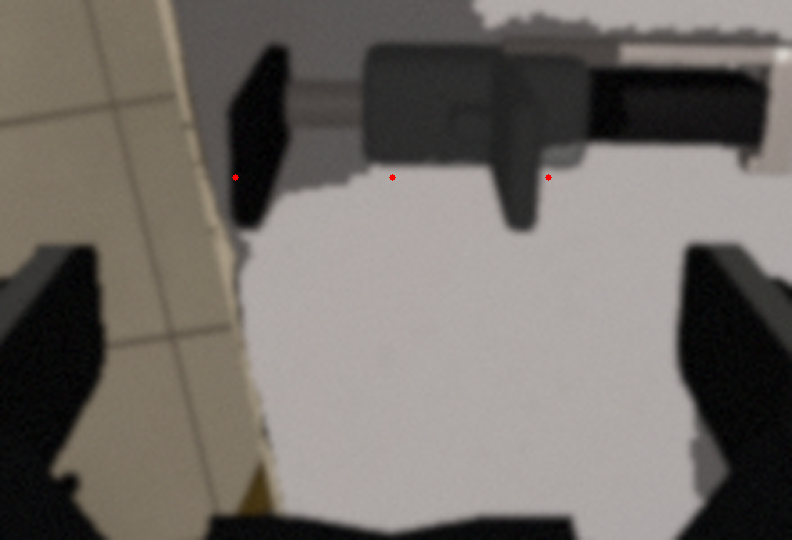

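Call:
apply_moves --pt "1 -1.5 15 0 0 0" --pt "0 0 15 0 0 0" --pt "0 0 15 0 0 0" --pt "0 0 14 0 0 0" --pt "0 0 12 0 0 0" --pt "0 0 0 0 0 0" --pt "0 0 0 0 0 0"

```text
clock: 13.7
position: [0.4168, -0.3125, 0.0085]
ee_rot: [2.402, 2.024, -0.0]
contact_force: [0.5, 0.2, 0.6]
finger_gap: 0.0853
```

Call:
apply_moves --pt "0 0 0 0 0 0" --pt "0 0 0 0 0 0" --pt "0 0 0 0 0 0" --pt "0 0 0 0 0 0" --pt "0 0 0 0 0 0" --pt "0 0 0 0 0 0" --pt "0 0 0 0 0 0" --claw 0.45

```text
clock: 14.28
position: [0.4204, -0.3153, 0.0113]
ee_rot: [2.396, 2.017, 0.003]
contact_force: [6.7, 0.2, 9.5]
finger_gap: 0.0455
```

```bash
python3 - <<'E'
from h import *
im=camera('wrist'); plan(.42,-.312,.13,-.17)
cv2.imwrite('pics/w16c.png',cv2.resize(im[130:310,150:370],None,fx=3.3,fy=3.3,interpolation=cv2.INTER_CUBIC))
E
```

```text
t 14.33 pos [ 0.4203 -0.3153  0.0112] turnz(tool) -0.0016 j6 -0.70 | shift mm after turn [   2.6    0.2 -118.8] | before [   2.6    0.2 -118.8] tilt [ 0.0079 -0.0064] gap 0.0451
```

View pics/w16c.png

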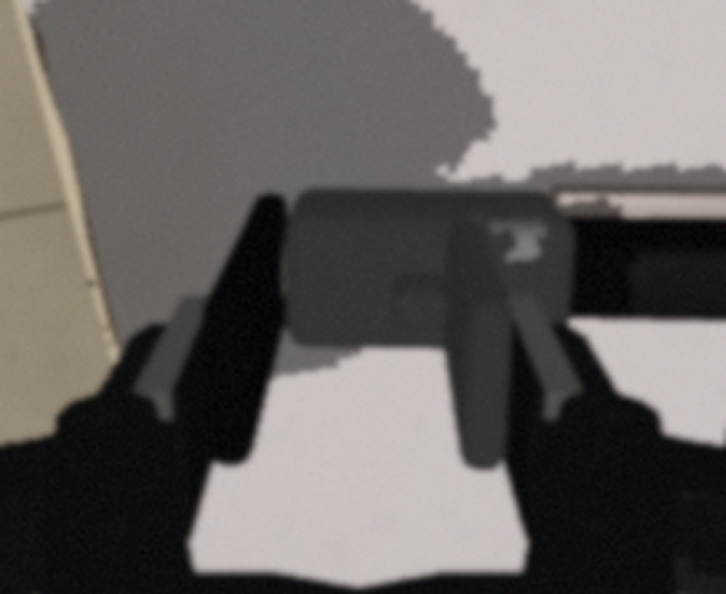

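Call:
apply_moves --pt "0 0 -20 0 0 0" --pt "0 0 -30 0 0 0" --pt "0 0 -36 0 0 0" --pt "0 0 -36 0 0 0" --pt "0 0 0 0 0 -0.068" --pt "0 0 0 0 0 -0.068" --pt "0 0 0 0 0 0" --pt "0 0 0 0 0 0"

```text
clock: 15.0
position: [0.4162, -0.3121, 0.1299]
ee_rot: [2.262, 2.18, -0.0]
contact_force: [-1.1, -0.7, -1.3]
finger_gap: 0.045
```

```bash
python3 - <<'E'
from h import *
plan(.512,.030,.13,-.033)
E
```

```text
t 15.0 pos [ 0.4162 -0.3121  0.1299] turnz(tool) -0.0040 j6 -0.83 | shift mm after turn [ 3.451e+02  8.450e+01 -2.000e-01] | before [ 3.454e+02  8.310e+01 -2.000e-01] tilt [ 0.     -0.0001] gap 0.0450
```

Call:
apply_moves --pt "34.5 8.4 0 0 0 -0.004" --pt "34.5 8.4 0 0 0 0" --pt "34.5 8.4 0 0 0 0" --pt "34.5 8.4 0 0 0 0" --pt "34.5 8.4 0 0 0 0" --pt "34.5 8.4 0 0 0 0" --pt "34.5 8.4 0 0 0 0" --pt "34.5 8.4 0 0 0 0" --pt "34.5 8.4 0 0 0 0" --pt "34.5 8.4 0 0 0 0"

```text
clock: 15.83
position: [0.5108, 0.0318, 0.1292]
ee_rot: [-2.258, -2.184, 0.001]
contact_force: [0.7, -0.2, -0.8]
finger_gap: 0.0447
```

Call:
apply_moves --pt "0 0 0 0 0 0" --pt "0 0 10 0 0 0" --pt "0 0 25 0 0 0" --pt "0 0 25 0 0 0" --pt "0 0 0 0 0 0" --pt "0 0 0 0 0 0"

```text
clock: 16.33
position: [0.509, 0.0293, 0.0678]
ee_rot: [-2.255, -2.181, 0.005]
contact_force: [0.4, -0.3, -1.0]
finger_gap: 0.0449
```

```bash
python3 - <<'E'
from h import *
plan(.512,.030,.028,-.033); c=calibration('wrist'); np.save('w17.npy',c); im=camera('wrist'); cv2.imwrite('pics/w17.png',im)
cv2.imwrite('pics/w17b.png',cv2.resize(im[150:310,180:500],None,fx=2.5,fy=2.5,interpolation=cv2.INTER_CUBIC))
E
```

```text
t 16.33 pos [0.509  0.0293 0.0678] turnz(tool) -0.0002 j6 -0.14 | shift mm after turn [ 0.8  3.2 39.8] | before [ 0.8  3.2 39.8] tilt [-0.0051  0.0006] gap 0.0449
```

View pics/w17b.png

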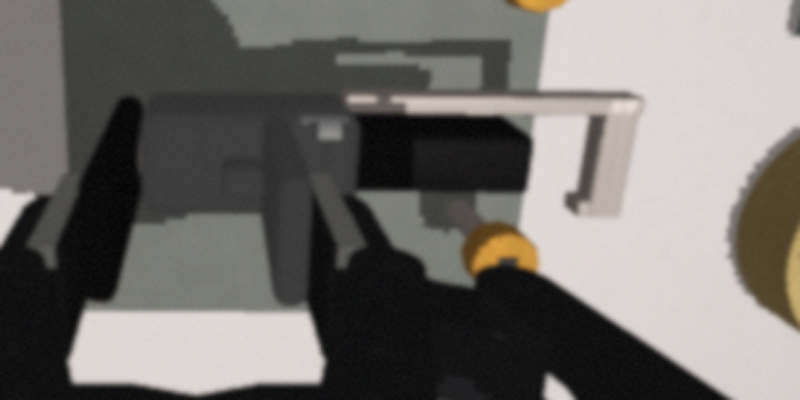

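```bash
python3 - <<'E'
from h import *
c0=np.load('w17.npy',allow_pickle=True).item(); s=sensors.read_state(); p=s['position'];Rt=R.from_rotvec(s['ee_rot']).as_matrix()
for k in (1,.98):
    c=dict(c0); c['fx']*=k;c['fy']*=k
    g=lambda x,y,z: np.round(Rt.T@(onz(c,180+x/2.5,150+y/2.5,z)-p)*1000,1)
    u=p[2]-.0095
    print(k,'foot',g(448,209,.012),'head',g(510,263,.053),'nosefront',g(531,188,u+.022),g(529,138,u+.022),'bar front R',g(620,215,u+.016),'L',g(643,105,u+.016))
E
```

```text
1 foot [-40.1  92.4  57.2] head [-39.5  96.9  16.2] nosefront [ -1.8  84.7 -12.6] [ 11.8  82.4 -12.6] bar front R [-12.2 112.8  -6.7] L [ 18.7 113.7  -6.7]
0.98 foot [-41.1  94.4  57.2] head [-40.7  99.1  16.2] nosefront [ -2.3  86.5 -12.6] [ 11.5  84.1 -12.6] bar front R [-12.9 115.3  -6.7] L [ 18.7 116.   -6.7]
```

Call:
apply_moves --pt "0 2 10 0 0 0" --pt "0 0 10 0 0 0" --pt "0 0 11 0 0 0" --pt "0 0 10 0 0 0" --pt "0 0 0 0 0 0" --pt "0 0 0 0 0 0"

```text
clock: 16.88
position: [0.5121, 0.0301, 0.0276]
ee_rot: [-2.254, -2.185, 0.002]
contact_force: [0.1, -0.6, -1.0]
finger_gap: 0.0451
```

```bash
python3 - <<'E'
from h import *
plan(.512,.030,.026,-.033); c0=calibration('wrist'); im=camera('wrist')
cv2.imwrite('pics/w18b.png',cv2.resize(im[150:310,180:500],None,fx=2.5,fy=2.5,interpolation=cv2.INTER_CUBIC))
np.save('w18.npy',c0)
E
```

```text
t 16.88 pos [0.5121 0.0301 0.0276] turnz(tool) 0.0020 j6 -0.14 | shift mm after turn [-0.1 -0.1  1.6] | before [-0.1 -0.1  1.6] tilt [-0.0023  0.0004] gap 0.0451
```

View pics/w18b.png

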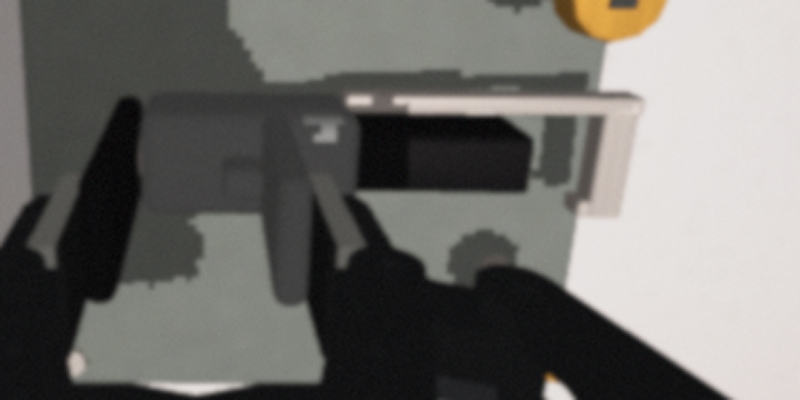

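Call:
apply_moves --pt "-11 -2 0 0 0 0" --pt "-11 0 0 0 0 0" --pt "-11 0 1 0 0 0" --pt "-11 0 1 0 0 0" --pt "0 0 0 0 0 0" --pt "0 0 0 0 0 0"

```text
clock: 17.43
position: [0.5098, -0.0152, 0.0268]
ee_rot: [2.258, 2.184, 0.0]
contact_force: [-0.7, -0.3, -1.9]
finger_gap: 0.045
```

```bash
python3 - <<'E'
from h import *
plan(.512,.030,.0215,-.033); c0=calibration('wrist'); s=sensors.read_state();im=camera('wrist')
cv2.imwrite('pics/w19b.png',cv2.resize(im[150:310,180:500],None,fx=2.5,fy=2.5,interpolation=cv2.INTER_CUBIC))
np.save('w19.npy',c0)
E
```

```text
t 17.43 pos [ 0.5098 -0.0152  0.0268] turnz(tool) -0.0003 j6 -0.23 | shift mm after turn [45.2  0.7  5.3] | before [45.2  0.7  5.3] tilt [0.0002 0.0001] gap 0.0450
```

View pics/w19b.png

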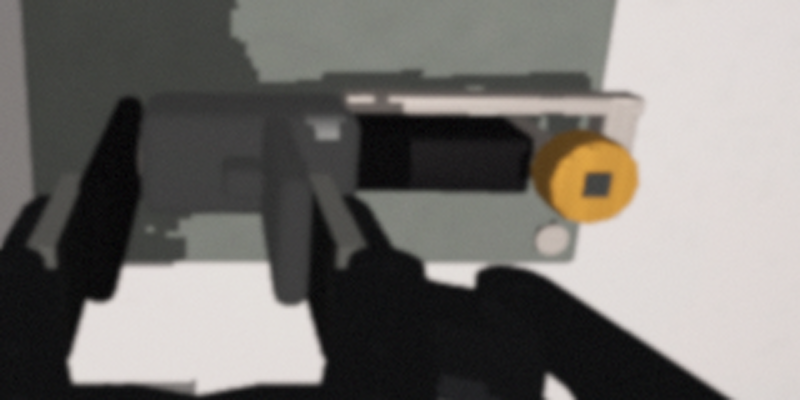

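Call:
apply_moves --pt "0 0 1.5 0 0 0" --pt "0 0 1.5 0 0 0" --pt "0 0 1.5 0 0 0" --pt "0 0 0 0 0 0" --pt "0 0 0 0 0 0"

```text
clock: 17.9
position: [0.5101, -0.0137, 0.0231]
ee_rot: [2.254, 2.187, 0.0]
contact_force: [-3.0, 0.7, 7.2]
finger_gap: 0.045
```

Call:
apply_moves --pt "0 0 0 0 0 0" --pt "0 0 0 0 0 0" --pt "0 0 0 0 0 0" --pt "0 0 0 0 0 0" --pt "0 0 0 0 0 0" --pt "0 0 0 0 0 0" --pt "0 0 0 0 0 0" --claw 1

```text
clock: 18.48
position: [0.5098, -0.014, 0.0222]
ee_rot: [2.256, 2.187, -0.0]
contact_force: [0.3, -0.7, -0.0]
finger_gap: 0.0855
```

Call:
apply_moves --pt "0 0 -20 0 0 0" --pt "0 0 -36 0 0 0" --pt "0 0 -36 0 0 0" --pt "0 0 -36 0 0 0" --pt "0 0 -36 0 0 0" --pt "0 0 -36 0 0 0" --pt "0 0 -36 0 0 0" --pt "0 0 0 0 0 0" --pt "0 0 0 0 0 0"

```text
clock: 19.23
position: [0.5113, -0.0144, 0.2609]
ee_rot: [2.252, 2.183, 0.005]
contact_force: [-0.6, -0.6, -1.4]
finger_gap: 0.0856
```

```bash
python3 - <<'E'
from h import *
plan(.54,-.3,.25,-.033); c=calibration('wrist'); np.save('w20.npy',c); im=camera('wrist'); cv2.imwrite('pics/w20.png',im)
cv2.imwrite('pics/w20b.png',cv2.resize(im[0:280,120:480],None,fx=2.1,fy=2.1,interpolation=cv2.INTER_CUBIC))
cv2.imwrite('pics/s20b.png',cv2.resize(camera('scene')[160:280,160:300],None,fx=5,fy=5,interpolation=cv2.INTER_CUBIC))
E
```

```text
t 19.23 pos [ 0.5113 -0.0144  0.2609] turnz(tool) 0.0020 j6 -0.23 | shift mm after turn [-284.4   38.1   11.5] | before [-284.5   37.5   11.5] tilt [ 0.0056 -0.0015] gap 0.0856
```

View pics/w20b.png

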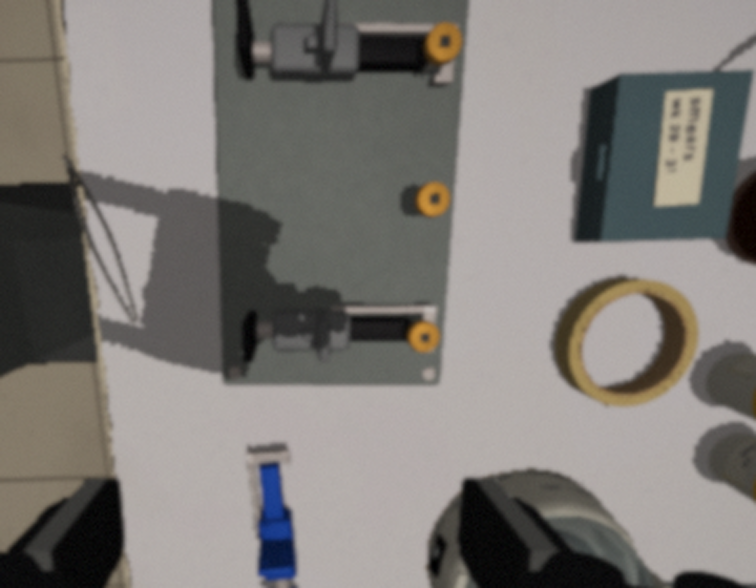

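View pics/s20b.png

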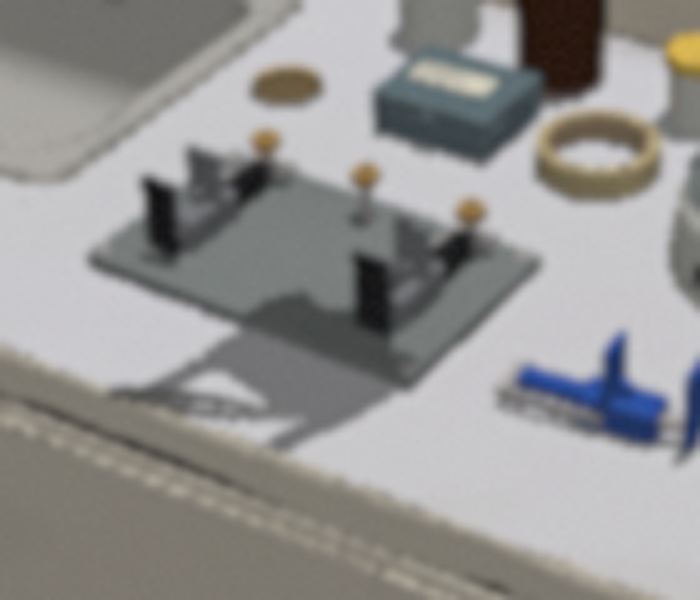

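```bash
python3 - <<'E'
from h import *
im=cv2.imread('pics/w20.png')
a=cv2.resize(im[0:50,225:350],None,fx=6,fy=6,interpolation=cv2.INTER_CUBIC);b=cv2.resize(im[135:185,225:350],None,fx=6,fy=6,interpolation=cv2.INTER_CUBIC)
cv2.imwrite('pics/w20c.png',np.vstack([a[:295],b[:295]]))
E
```

```text
(no output)
```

View pics/w20c.png

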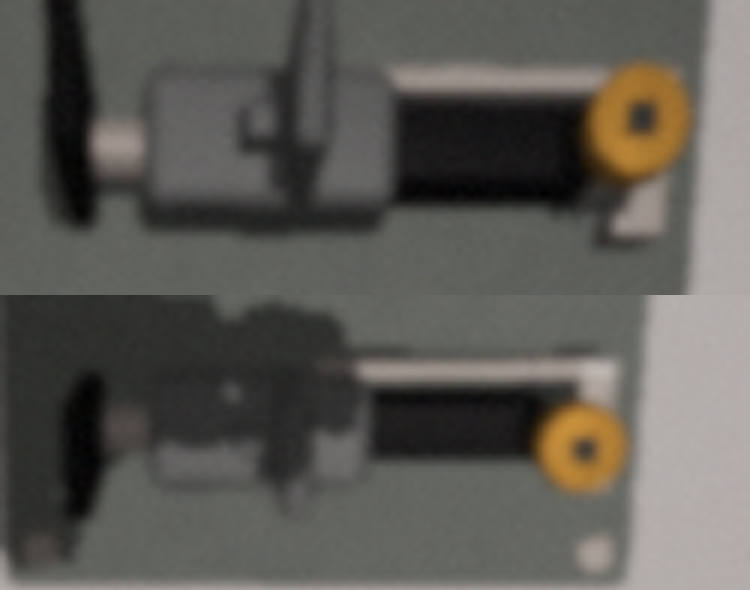

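```bash
python3 - <<'E'
from h import *
plan(.535,-.44,.26,-.033)
E
```

```text
t 19.33 pos [ 0.5092 -0.0139  0.2572] turnz(tool) 0.0019 j6 -0.23 | shift mm after turn [-425.    39.9   -3. ] | before [-425.1   39.1   -3. ] tilt [-0.0013  0.0003] gap 0.0857
```

Call:
apply_moves --pt "-38 4 0 0 0 0" --pt "-38 4 0 0 0 0" --pt "-38 4 0 0 0 0" --pt "-38 4 0 0 0 0" --pt "-38 4 0 0 0 0" --pt "-38 4 0 0 0 0" --pt "-38 4 0 0 0 0" --pt "-38 4 0 0 0 0" --pt "-38 4 0 0 0 0" --pt "-38 4 0 0 0 0"

```text
clock: 20.17
position: [0.5369, -0.3962, 0.2551]
ee_rot: [-2.253, -2.183, -0.0]
contact_force: [0.9, -0.0, 0.2]
finger_gap: 0.0853
```

Call:
apply_moves --pt "-38 0 0 0 0 0" --pt "0 0 0 0 0 0" --pt "0 0 0 0 0 0" --pt "0 0 0 0 0 0"

```text
clock: 20.5
position: [0.536, -0.4323, 0.2555]
ee_rot: [-2.253, -2.183, -0.001]
contact_force: [-0.7, 0.8, 0.3]
finger_gap: 0.0851
```

```bash
python3 - <<'E'
from h import *
plan(.535,-.44,.26,-.033); c=calibration('wrist'); np.save('w21.npy',c); im=camera('wrist'); cv2.imwrite('pics/w21.png',im)
cv2.imwrite('pics/w21b.png',cv2.resize(im[100:260,150:370],None,fx=3.6,fy=3.6,interpolation=cv2.INTER_CUBIC))
E
```

```text
t 20.5 pos [ 0.536  -0.4323  0.2555] turnz(tool) 0.0014 j6 -0.82 | shift mm after turn [-7.7 -0.7 -4.6] | before [-7.7 -0.7 -4.6] tilt [-0.0027  0.0036] gap 0.0851
```

View pics/w21b.png

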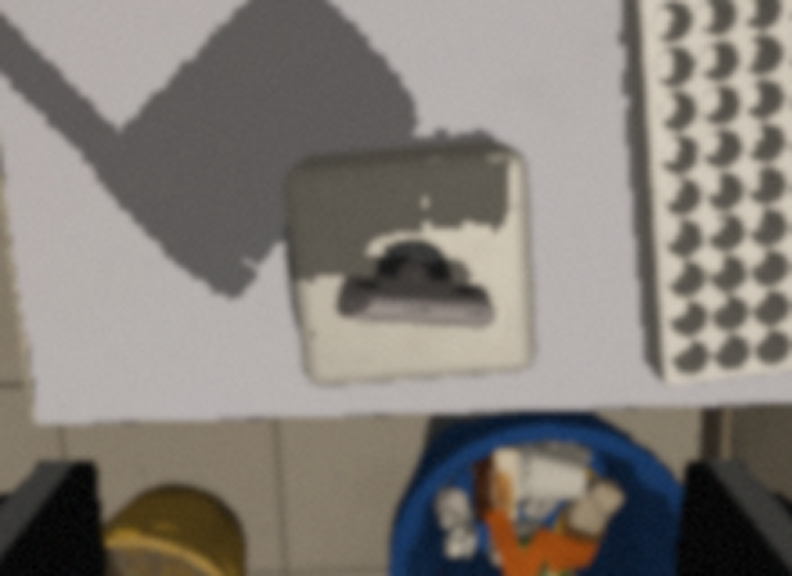

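```bash
python3 - <<'E'
from h import *
im=cv2.imread('pics/w21.png')
cv2.imwrite('pics/w21c.png',cv2.resize(im[155:205,230:310],None,fx=10,fy=10,interpolation=cv2.INTER_CUBIC))
c0=np.load('w21.npy',allow_pickle=True).item(); s=sensors.read_state(); p=s['position'];Rt=R.from_rotvec(s['ee_rot']).as_matrix()
for k in (1,.98):
    c=dict(c0); c['fx']*=k;c['fy']*=k
    g=lambda x,y,z: (np.round(Rt.T@(onz(c,150+x/3.6,100+y/3.6,z)-p)*1000,1),np.round(onz(c,150+x/3.6,100+y/3.6,z),3))
    print(k,'top',g(420,306,.12),'base',g(412,262,.07),'timer corners',[g(*q,.062)[1] for q in((290,162),(520,150),(535,362),(312,383))])
E
```

```text
1 top (array([-14.6,   9.5, 136.3]), array([ 0.545, -0.446,  0.12 ])) base (array([-10.2,   7.9, 186.3]), array([ 0.544, -0.442,  0.07 ])) timer corners [array([ 0.498, -0.403,  0.062]), array([ 0.586, -0.401,  0.062]), array([ 0.592, -0.486,  0.062]), array([ 0.502, -0.492,  0.062])]
0.98 top (array([-14.5,   9.7, 136.3]), array([ 0.545, -0.446,  0.12 ])) base (array([ -9.8,   8. , 186.3]), array([ 0.544, -0.441,  0.07 ])) timer corners [array([ 0.498, -0.402,  0.062]), array([ 0.587, -0.4  ,  0.062]), array([ 0.593, -0.486,  0.062]), array([ 0.501, -0.493,  0.062])]
```

View pics/w21c.png

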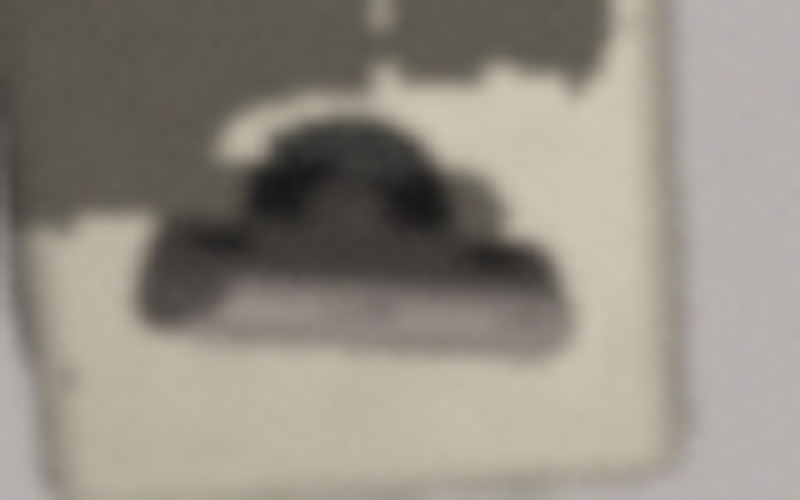

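Call:
apply_moves --pt "0 0 0 0 0 -0.116" --pt "0 0 0 0 0 -0.116" --pt "0 0 0 0 0 -0.116" --pt "0 0 0 0 0 -0.116" --pt "0 0 0 0 0 -0.116" --pt "0 0 0 0 0 -0.116" --pt "0 0 0 0 0 -0.116" --pt "0 0 0 0 0 -0.116" --pt "0 0 0 0 0 -0.116" --pt "0 0 0 0 0 -0.116"

```text
clock: 21.38
position: [0.5373, -0.4311, 0.2582]
ee_rot: [-0.676, -3.068, -0.001]
contact_force: [0.1, -0.4, 0.2]
finger_gap: 0.0852
```

Call:
apply_moves --pt "0 0 0 0 0 -0.116" --pt "0 0 0 0 0 -0.116" --pt "0 0 0 0 0 -0.114" --pt "0 0 0 0 0 0" --pt "0 0 0 0 0 0" --claw 0.6

```text
clock: 21.8
position: [0.5372, -0.4316, 0.2583]
ee_rot: [-0.153, -3.138, -0.0]
contact_force: [-0.2, 0.5, 0.3]
finger_gap: 0.0514
```

```bash
python3 - <<'E'
from h import *
plan(.545,-.447,.15,-.033+1.506); s=sensors.read_state(); print(s['joints'])
c=calibration('wrist'); np.save('w22.npy',c); im=camera('wrist'); cv2.imwrite('pics/w22.png',im)
cv2.imwrite('pics/w22b.png',cv2.resize(im[100:320,130:390],None,fx=3,fy=2.7,interpolation=cv2.INTER_CUBIC))
E
```

```text
t 21.8 pos [ 0.5372 -0.4316  0.2583] turnz(tool) 0.0002 j6 -2.32 | shift mm after turn [ -9.3 -14.5 108.3] | before [ -9.3 -14.5 108.3] tilt [-0.      0.0002] gap 0.0514
[-8.48749240e-01  3.96583218e-01  1.22267833e+00  1.27914911e-04
  1.52250664e+00 -2.32196478e+00]
```

View pics/w22b.png

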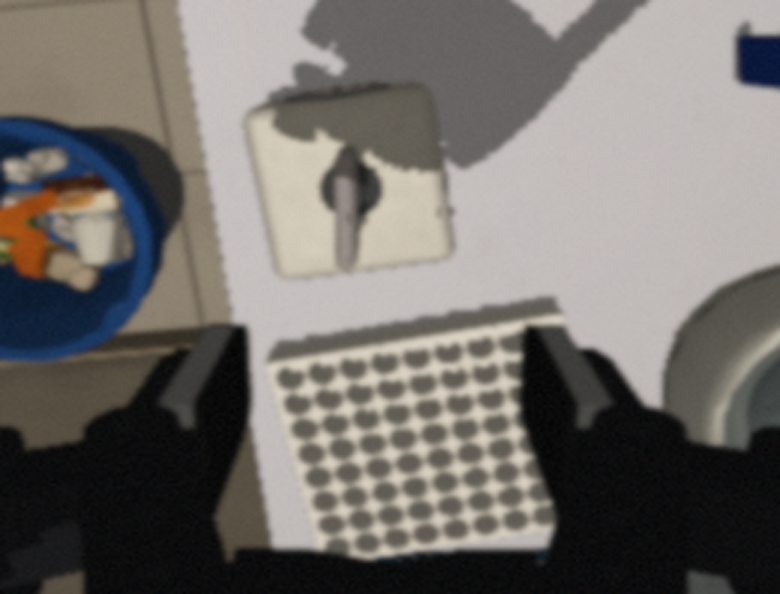

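Call:
apply_moves --pt "-8 -14.5 0 0 0 0" --pt "0 0 25 0 0 0" --pt "0 0 25 0 0 0" --pt "0 0 25 0 0 0" --pt "0 0 25 0 0 0" --pt "0 0 15 0 0 0" --pt "0 0 0 0 0 0" --pt "0 0 0 0 0 0"

```text
clock: 22.52
position: [0.543, -0.4474, 0.1424]
ee_rot: [-0.153, -3.136, -0.002]
contact_force: [0.7, -0.5, 0.8]
finger_gap: 0.0514
```

```bash
python3 - <<'E'
from h import *
plan(.545,-.447,.068,-.033+1.506)
im=camera('wrist'); cv2.imwrite('pics/w23b.png',cv2.resize(im[100:320,130:390],None,fx=3,fy=2.7,interpolation=cv2.INTER_CUBIC))
E
```

```text
t 22.52 pos [ 0.543  -0.4474  0.1424] turnz(tool) 0.0006 j6 -2.33 | shift mm after turn [-2.1  0.5 74.4] | before [-2.1  0.5 74.4] tilt [-0.0014  0.0017] gap 0.0514
```

View pics/w23b.png

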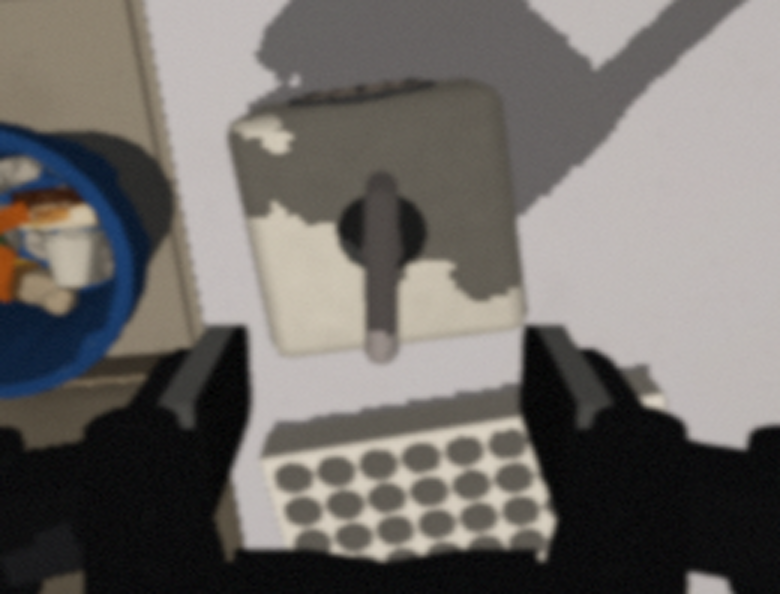

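Call:
apply_moves --pt "2.5 -1 10 0 0 0" --pt "0 0 17 0 0 0" --pt "0 0 17 0 0 0" --pt "0 0 17 0 0 0" --pt "0 0 15 0 0 0" --pt "0 0 0 0 0 0" --pt "0 0 0 0 0 0"

```text
clock: 23.15
position: [0.5405, -0.4488, 0.0668]
ee_rot: [-0.151, -3.137, -0.001]
contact_force: [0.3, 0.6, 0.2]
finger_gap: 0.0512
```

Call:
apply_moves --pt "0 0 0 0 0 0" --pt "0 0 0 0 0 0" --pt "0 0 0 0 0 0" --pt "0 0 0 0 0 0" --pt "0 0 0 0 0 0" --pt "0 0 0 0 0 0" --pt "0 0 0 0 0 0" --pt "0 0 0 0 0 0" --claw 0 --force 60

```text
clock: 23.82
position: [0.5415, -0.4486, 0.0689]
ee_rot: [0.15, 3.137, 0.0]
contact_force: [-0.2, 4.2, 5.7]
finger_gap: 0.0077
```

```bash
python3 - <<'E'
from h import *
plan(.545,-.447,.068,-.033+1.506); s=sensors.read_state(); print(s['contact_force'],s['moment'],s['joints'][5])
im=camera('wrist'); cv2.imwrite('pics/w24b.png',cv2.resize(im[100:320,130:390],None,fx=3,fy=2.7,interpolation=cv2.INTER_CUBIC))
E
```

```text
t 23.82 pos [ 0.5415 -0.4486  0.0689] turnz(tool) 0.0023 j6 -2.34 | shift mm after turn [-3.3  1.9  0.9] | before [-3.3  1.9  0.9] tilt [0.0012 0.    ] gap 0.0077
[-0.2137834   4.24654226  5.69241326] [ 0.70835992  0.15291414 -0.07203136] -2.3362064758161987
```

View pics/w24b.png

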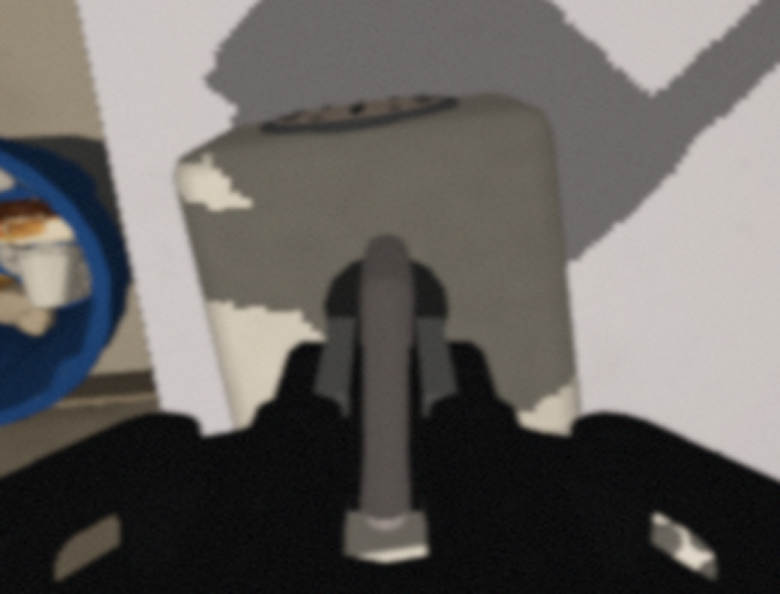

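Call:
apply_moves --pt "0 0 0 0 0 0.1" --pt "0 0 0 0 0 0.1" --pt "0 0 0 0 0 0.1" --pt "0 0 0 0 0 0.1" --pt "0 0 0 0 0 0.1" --pt "0 0 0 0 0 0" --pt "0 0 0 0 0 0"

```text
clock: 24.45
position: [0.5418, -0.4476, 0.0689]
ee_rot: [0.921, 3.003, 0.003]
contact_force: [-0.3, 7.1, 7.8]
finger_gap: 0.0077
```

```bash
python3 - <<'E'
from h import *
plan(.545,-.447,.068,-.033+1.506); s=sensors.read_state(); print(s['contact_force'],s['moment'],s['joints'][5])
im=camera('wrist'); cv2.imwrite('pics/w25b.png',cv2.resize(im[100:320,130:390],None,fx=2,fy=2,interpolation=cv2.INTER_CUBIC))
E
```

```text
t 24.45 pos [ 0.5418 -0.4476  0.0689] turnz(tool) -0.4977 j6 -1.84 | shift mm after turn [-3.1  0.9  0.9] | before [-2.3  2.3  0.9] tilt [0.0013 0.0014] gap 0.0077
[-0.30697988  7.06664376  7.75129626] [ 1.11127435  0.04113741 -0.09042222] -1.8357323554647373
```

View pics/w25b.png

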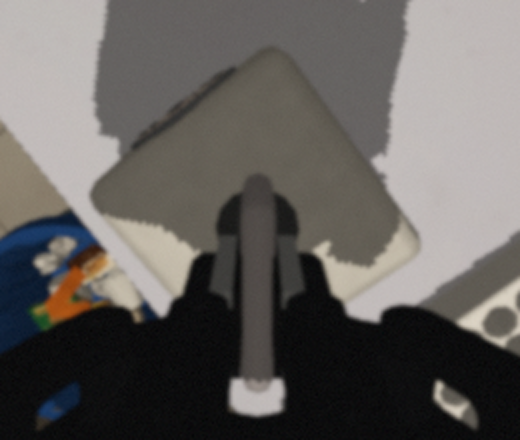

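Call:
apply_moves --pt "1.1 1.7 -1 0 0 0" --pt "0 0 0 0 0 0.12" --pt "0 0 0 0 0 0.12" --pt "0 0 0 0 0 0.12" --pt "0 0 0 0 0 0.12" --pt "0 0 0 0 0 0.12" --pt "0 0 0 0 0 0.12" --pt "0 0 0 0 0 0.12" --pt "0 0 0 0 0 0.12" --pt "0 0 0 0 0 0.12"

```text
clock: 25.33
position: [0.5436, -0.4466, 0.0689]
ee_rot: [2.337, 2.093, 0.005]
contact_force: [11.2, 1.9, -2.8]
finger_gap: 0.0078
```

Call:
apply_moves --pt "0 0 0 0 0 0.12" --pt "0 0 0 0 0 0.12" --pt "0 0 0 0 0 0.12" --pt "0 0 0 0 0 0.12" --pt "0 0 0 0 0 0.12" --pt "0 0 0 0 0 0.12" --pt "0 0 0 0 0 0.12" --pt "0 0 0 0 0 0.12" --pt "0 0 0 0 0 0.12" --pt "0 0 0 0 0 0"

```text
clock: 26.17
position: [0.5453, -0.4479, 0.069]
ee_rot: [3.08, 0.592, 0.012]
contact_force: [16.3, -4.4, -7.8]
finger_gap: 0.0075
```

```bash
python3 - <<'E'
from h import *
plan(.545,-.447,.068,-.033+1.506); s=sensors.read_state(); print(s['contact_force'],s['moment'],s['joints'][5])
E
```

```text
t 26.17 pos [ 0.5453 -0.4479  0.069 ] turnz(tool) 0.4776 j6 0.33 | shift mm after turn [-0.4 -0.8  1. ] | before [ 0.  -0.9  1. ] tilt [ 0.0088 -0.004 ] gap 0.0075
[16.31280348 -4.38060638 -7.80124649] [-0.46417702 -2.48211558 -0.04501948] 0.3321525571446782
```

Call:
apply_moves --pt "2.4 2.0 1.5 0 0 0" --pt "0 0 0 0 0 0.12" --pt "0 0 0 0 0 0.12" --pt "0 0 0 0 0 0.12" --pt "0 0 0 0 0 0.12" --pt "0 0 0 0 0 0.12" --pt "0 0 0 0 0 0.12" --pt "0 0 0 0 0 0.12" --pt "0 0 0 0 0 0.12" --pt "0 0 0 0 0 0.12"

```text
clock: 27.0
position: [0.5452, -0.45, 0.0689]
ee_rot: [2.948, -1.076, 0.008]
contact_force: [2.0, -3.0, 3.8]
finger_gap: 0.0075
```

Call:
apply_moves --pt "0 0 0 0 0 0.12" --pt "0 0 0 0 0 0.12" --pt "0 0 0 0 0 0.12" --pt "0 0 0 0 0 0.12" --pt "0 0 0 0 0 0.12" --pt "0 0 0 0 0 0.12" --pt "0 0 0 0 0 0.12" --pt "0 0 0 0 0 0.12" --pt "0 0 0 0 0 0.12" --pt "0 0 0 0 0 0.12"

```text
clock: 27.83
position: [0.5431, -0.4506, 0.0689]
ee_rot: [1.825, -2.554, 0.005]
contact_force: [-6.9, -2.7, 6.4]
finger_gap: 0.0075
```

```bash
python3 - <<'E'
from h import *
plan(.545,-.447,.068,-.033+1.506); s=sensors.read_state(); print(s['contact_force'],s['moment'],s['joints'][5])
im=camera('wrist'); cv2.imwrite('pics/w26b.png',cv2.resize(im[100:320,130:390],None,fx=2,fy=2,interpolation=cv2.INTER_CUBIC))
E
```

```text
t 27.83 pos [ 0.5431 -0.4506  0.0689] turnz(tool) 1.3389 j6 2.61 | shift mm after turn [-1.6  3.8  0.8] | before [-4.1 -0.7  0.8] tilt [-0.0003 -0.0045] gap 0.0075
[-6.89541017 -2.7043323   6.44058833] [-0.35331057  0.96877003  0.17746561] 2.6136481547432964
```

View pics/w26b.png

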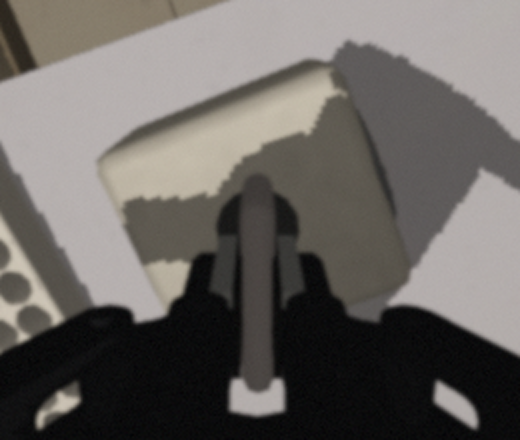

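Call:
apply_moves --pt "0 0 0 0 0 0.11" --pt "0 0 0 0 0 0.11" --pt "0 0 0 0 0 0.11" --pt "0 0 0 0 0 0" --pt "0 0 0 0 0 0"

```text
clock: 28.3
position: [0.5425, -0.4503, 0.0688]
ee_rot: [1.388, -2.815, 0.004]
contact_force: [-7.5, -2.0, 8.1]
finger_gap: 0.0078
```

```bash
python3 - <<'E'
from h import *
plan(.545,-.447,.068,-.033+1.506); s=sensors.read_state(); print(s['contact_force'],s['moment'],s['joints'][5])
E
```

```text
t 28.3 pos [ 0.5425 -0.4503  0.0688] turnz(tool) 1.0138 j6 2.94 | shift mm after turn [-2.2  3.5  0.8] | before [-4.2 -0.   0.8] tilt [-0.0014 -0.0036] gap 0.0078
[-7.53986975 -1.96099956  8.07192444] [-0.20056536  1.20718986  0.00863478] 2.9385667362469032
```

Call:
apply_moves --pt "0 0 0 0 0 0" --pt "0 0 0 0 0 0" --pt "0 0 0 0 0 0" --pt "0 0 0 0 0 0" --pt "0 0 0 0 0 0" --pt "0 0 -15 0 0 0" --pt "0 0 -35 0 0 0" --pt "0 0 -35 0 0 0" --pt "0 0 0 0 0 0" --claw 0.6

```text
clock: 29.05
position: [0.5473, -0.4515, 0.1622]
ee_rot: [-1.39, 2.813, -0.021]
contact_force: [0.8, -1.3, 1.7]
finger_gap: 0.0512
```

```bash
python3 - <<'E'
from h import *
plan(.545,-.447,.068,-.033+1.506); s=sensors.read_state(); print(s['contact_force'],s['moment'],s['joints'])
im=camera('wrist'); cv2.imwrite('pics/w27b.png',cv2.resize(im[100:320,130:390],None,fx=2.7,fy=2.7,interpolation=cv2.INTER_CUBIC))
E
```

```text
t 29.05 pos [ 0.5473 -0.4515  0.1622] turnz(tool) 1.0156 j6 2.94 | shift mm after turn [ 2.5  5.6 94.1] | before [-2.5  5.9 94.1] tilt [ 0.0093 -0.0107] gap 0.0512
[ 0.75213109 -1.28069467  1.65730957] [-0.06135389 -0.11704431 -0.0090075 ] [-8.56615924e-01  4.95090790e-01  1.27946985e+00  6.24365611e-05
  1.35286277e+00  2.93793087e+00]
```

View pics/w27b.png

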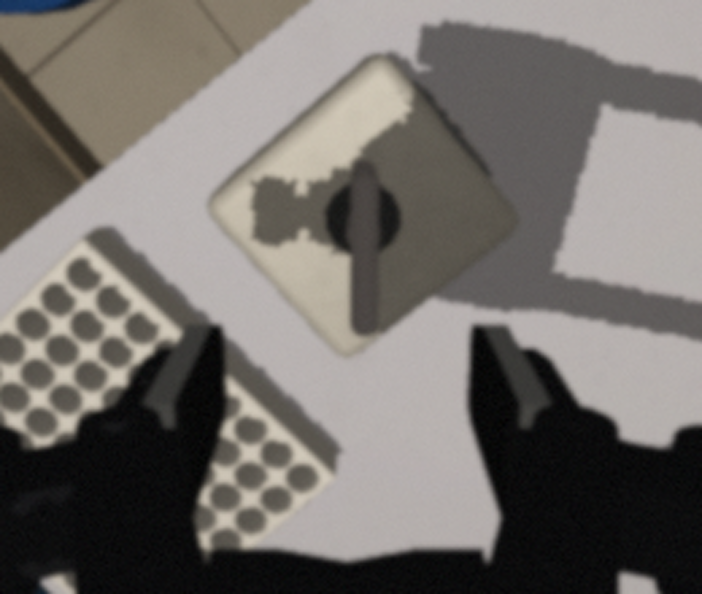

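Call:
apply_moves --pt "0 0 0 0 0 -0.1208" --pt "0 0 0 0 0 -0.1208" --pt "0 0 0 0 0 -0.1208" --pt "0 0 0 0 0 -0.1208" --pt "0 0 0 0 0 -0.1208" --pt "0 0 0 0 0 -0.1208" --pt "0 0 0 0 0 -0.1208" --pt "0 0 0 0 0 -0.1208" --pt "0 0 0 0 0 -0.1208" --pt "0 0 0 0 0 -0.1208"

```text
clock: 29.93
position: [0.5436, -0.4476, 0.1515]
ee_rot: [-2.749, 1.52, 0.001]
contact_force: [0.4, 0.1, 0.5]
finger_gap: 0.0513
```

Call:
apply_moves --pt "0 0 0 0 0 -0.1208" --pt "0 0 0 0 0 -0.1208" --pt "0 0 0 0 0 -0.1208" --pt "0 0 0 0 0 -0.1208" --pt "0 0 0 0 0 -0.1208" --pt "0 0 0 0 0 -0.1208" --pt "0 0 0 0 0 -0.1208" --pt "0 0 0 0 0 -0.1208" --pt "0 0 0 0 0 -0.1208" --pt "0 0 0 0 0 -0.1208"

```text
clock: 30.77
position: [0.5436, -0.4475, 0.1514]
ee_rot: [-3.125, -0.31, 0.001]
contact_force: [-0.4, 0.1, -0.1]
finger_gap: 0.0513
```

Call:
apply_moves --pt "0 0 0 0 0 -0.1208" --pt "0 0 0 0 0 -0.1208" --pt "0 0 0 0 0 -0.1208" --pt "0 0 0 0 0 -0.1208" --pt "0 0 0 0 0 -0.1208" --pt "0 0 0 0 0 -0.1208" --pt "0 0 0 0 0 0" --pt "0 0 0 0 0 0"

```text
clock: 31.43
position: [0.5437, -0.4477, 0.1515]
ee_rot: [-2.819, -1.385, 0.0]
contact_force: [0.4, -0.4, -0.5]
finger_gap: 0.0512
```

```bash
python3 - <<'E'
from h import *
s=sensors.read_state(); 
plan(.544,-.4485,.068,-.033+1.506-5.28);print(s['joints'][5])
im=camera('wrist'); cv2.imwrite('pics/w28b.png',cv2.resize(im[100:320,130:390],None,fx=2.7,fy=2.7,interpolation=cv2.INTER_CUBIC))
E
```

```text
t 31.43 pos [ 0.5437 -0.4477  0.1515] turnz(tool) 0.0077 j6 -0.20 | shift mm after turn [-0.5  0.8 83.5] | before [-0.5  0.8 83.5] tilt [-0.0004  0.0005] gap 0.0512
-0.19923115456449694
```

View pics/w28b.png

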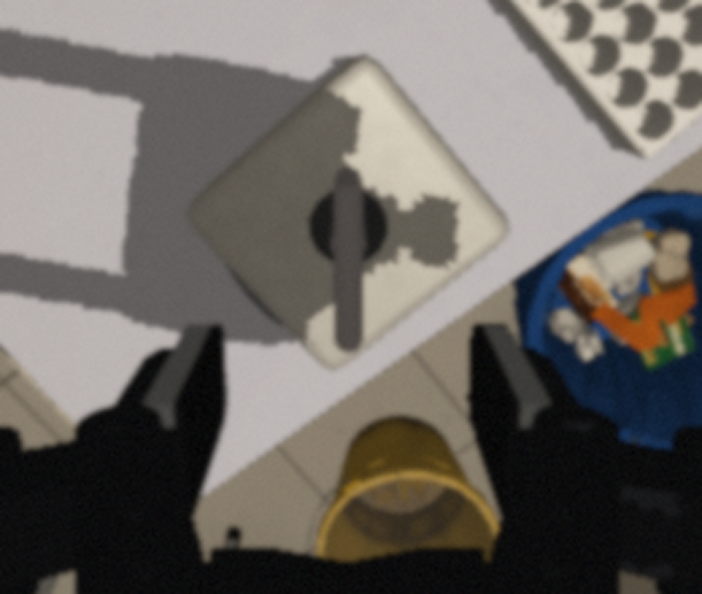

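Call:
apply_moves --pt "0 0.5 15 0 0 0" --pt "0 0 18 0 0 0" --pt "0 0 18 0 0 0" --pt "0 0 17 0 0 0" --pt "0 0 15 0 0 0" --pt "0 0 0 0 0 0" --pt "0 0 0 0 0 0"

```text
clock: 32.07
position: [0.5435, -0.4474, 0.0669]
ee_rot: [-2.815, -1.387, 0.001]
contact_force: [-0.3, -0.0, 0.4]
finger_gap: 0.0511
```

Call:
apply_moves --pt "0 0 0 0 0 0" --pt "0 0 0 0 0 0" --pt "0 0 0 0 0 0" --pt "0 0 0 0 0 0" --pt "0 0 0 0 0 0" --pt "0 0 0 0 0 0" --pt "0 0 0 0 0 0" --pt "0 0 0 0 0 0" --claw 0

```text
clock: 32.73
position: [0.5439, -0.4483, 0.0704]
ee_rot: [2.817, 1.39, -0.001]
contact_force: [-4.1, 3.2, 5.5]
finger_gap: 0.0075
```

Call:
apply_moves --pt "0 0 0 0 0 0.1" --pt "0 0 0 0 0 0.1" --pt "0 0 0 0 0 0.1" --pt "0 0 0 0 0 0" --pt "0 0 0 0 0 0"

```text
clock: 33.15
position: [0.5441, -0.4484, 0.0704]
ee_rot: [2.993, 0.952, -0.0]
contact_force: [-3.7, 2.5, 5.3]
finger_gap: 0.0076
```

```bash
python3 - <<'E'
from h import *
s=sensors.read_state(); print(s['contact_force'],s['moment'],s['joints'][5],s['joint_torque'][5],s['position'])
E
```

```text
[-3.69299635  2.49028481  5.33595587] [ 0.34586918  0.57966055 -0.0624359 ] 0.09792646822937705 0.17776669934391975 [ 0.54406203 -0.44837015  0.07035572]
```

Call:
apply_moves --pt "0 0 0 0 0 0.08" --pt "0 0 0 0 0 0.08" --pt "0 0 0 0 0 0" --pt "0 0 0 0 0 0"

```text
clock: 33.48
position: [0.5441, -0.4485, 0.0704]
ee_rot: [3.06, 0.71, -0.0]
contact_force: [-4.1, 2.2, 5.5]
finger_gap: 0.008
```

```bash
python3 - <<'E'
from h import *
s=sensors.read_state(); print(s['contact_force'],s['moment'],s['joints'][5],s['joint_torque'][5])
E
```

```text
[-4.05110513  2.21440064  5.53863169] [ 0.35152264  0.56305738 -0.09494266] 0.2578048642196471 0.13417856767773628
```

Call:
apply_moves --pt "0 0 0 0 0 0.08" --pt "0 0 0 0 0 0.08" --pt "0 0 0 0 0 0" --pt "0 0 0 0 0 0"

```text
clock: 33.82
position: [0.5441, -0.4485, 0.0704]
ee_rot: [3.105, 0.468, -0.001]
contact_force: [-3.8, 1.2, 5.6]
finger_gap: 0.0074
```

```bash
python3 - <<'E'
from h import *
s=sensors.read_state(); print(s['contact_force'],s['moment'],s['joints'][5],s['joint_torque'][5])
im=camera('wrist'); cv2.imwrite('pics/w29b.png',cv2.resize(im[100:320,130:390],None,fx=2.7,fy=2.7,interpolation=cv2.INTER_CUBIC))
E
```

```text
[-3.75325124  1.23193755  5.56105817] [0.33483838 0.61828815 0.92921541] 0.4154471676248817 1.1615510657429695
```

View pics/w29b.png

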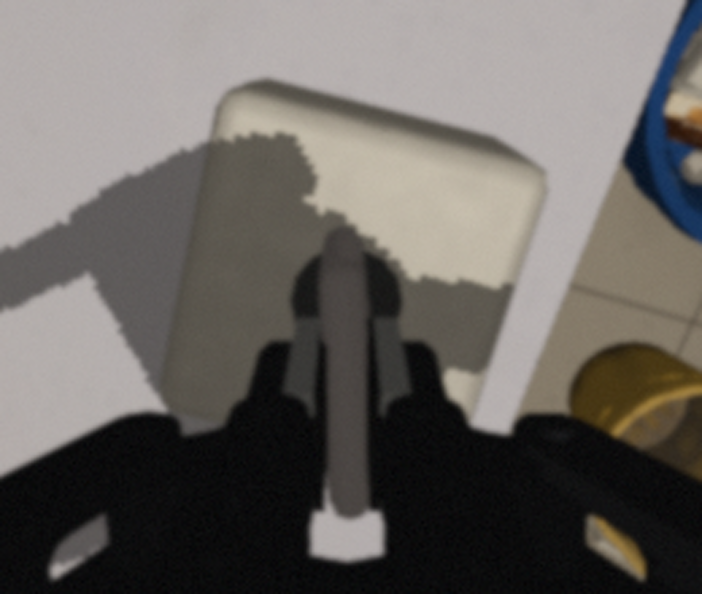

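Call:
apply_moves --pt "0 0 0 0 0 0" --pt "0 0 0 0 0 0" --pt "0 0 0 0 0 0" --pt "0 0 0 0 0 0" --pt "0 0 0 0 0 0" --pt "0 0 -15 0 0 0" --pt "0 0 -35 0 0 0" --pt "0 0 -35 0 0 0" --pt "0 0 -35 0 0 0" --pt "0 0 0 0 0 0" --claw 0.6

```text
clock: 34.7
position: [0.5475, -0.4518, 0.2001]
ee_rot: [3.094, 0.463, 0.013]
contact_force: [0.8, -0.6, 1.4]
finger_gap: 0.0513
```

```bash
python3 - <<'E'
from h import *
s=sensors.read_state(); c=calibration('wrist');np.save('w30.npy',c)
plan(.54,.1,.25,-.033);print(s['joints'])
im=camera('wrist'); cv2.imwrite('pics/w30.png',im); cv2.imwrite('pics/w30b.png',cv2.resize(im[80:300,130:390],None,fx=2.7,fy=2.7,interpolation=cv2.INTER_CUBIC))
cv2.imwrite('pics/s30b.png',cv2.resize(camera('scene')[160:280,160:300],None,fx=5,fy=5,interpolation=cv2.INTER_CUBIC))
cv2.imwrite('pics/t30b.png',cv2.resize(camera('top')[120:260,180:390],None,fx=3.8,fy=3.8,interpolation=cv2.INTER_CUBIC))
E
```

```text
t 34.7 pos [ 0.5475 -0.4518  0.2001] turnz(tool) -1.2411 j6 0.42 | shift mm after turn [551.6 -25.  -46.8] | before [ 154.5 -529.2  -56.4] tilt [ 0.0101 -0.0116] gap 0.0513
[-8.56709539e-01  4.66077329e-01  1.24340249e+00  8.87725308e-05
  1.41671576e+00  4.17318013e-01]
```

View pics/w30b.png

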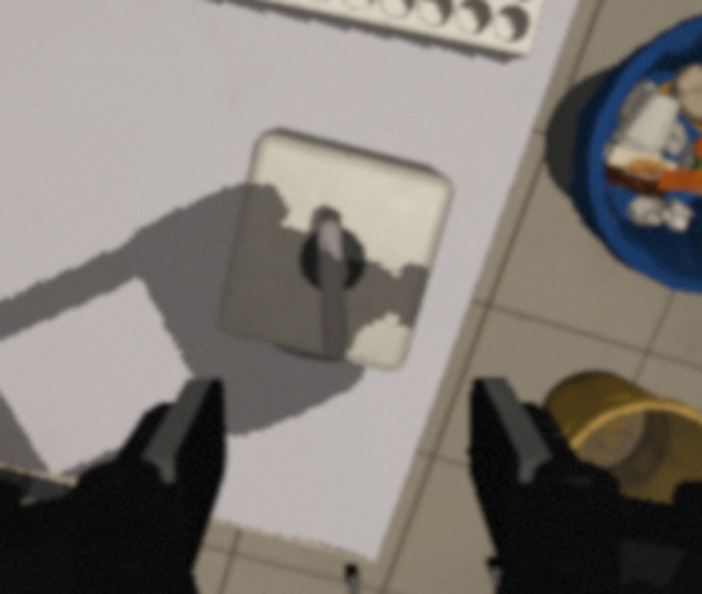

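View pics/s30b.png

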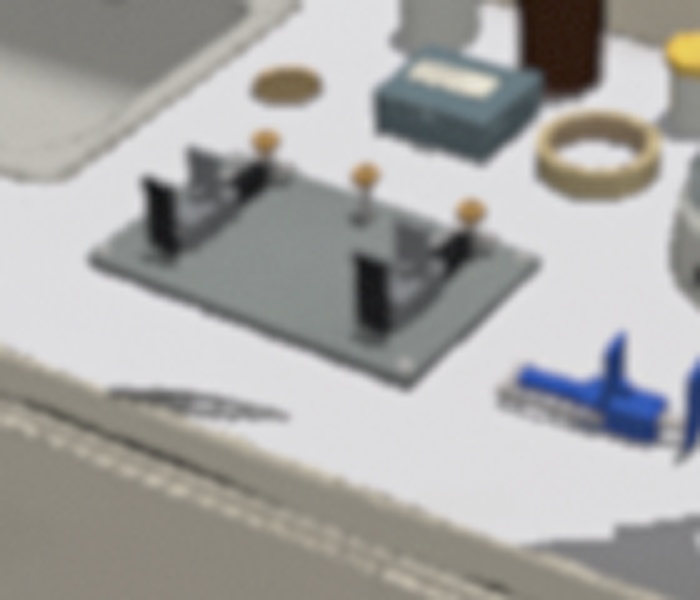

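View pics/t30b.png

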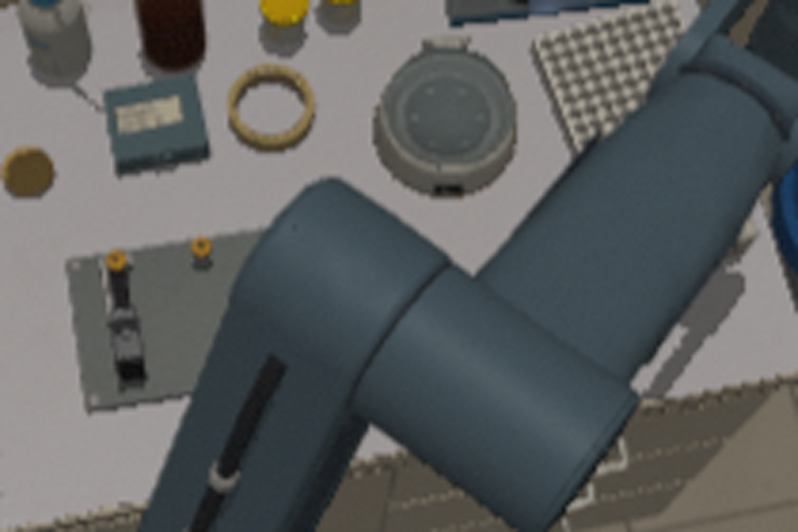

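Call:
apply_moves --pt "0 0 -30 0 0 -0.124" --pt "0 0 -30 0 0 -0.124" --pt "0 0 0 0 0 -0.124" --pt "0 0 0 0 0 -0.124" --pt "0 0 0 0 0 -0.124" --pt "0 0 0 0 0 -0.124" --pt "0 0 0 0 0 -0.124" --pt "0 0 0 0 0 -0.124" --pt "0 0 0 0 0 -0.124" --pt "0 0 0 0 0 -0.124"

```text
clock: 35.68
position: [0.5434, -0.4474, 0.2464]
ee_rot: [-2.25, -2.187, -0.0]
contact_force: [-1.0, 0.3, 0.1]
finger_gap: 0.0514
```

Call:
apply_moves --pt "41 -4 0 0 0 0" --pt "41 -4 0 0 0 0" --pt "41 -4 0 0 0 0" --pt "41 -4 0 0 0 0" --pt "41 -4 0 0 0 0" --pt "41 -4 0 0 0 0" --pt "41 -4 0 0 0 0" --pt "41 0 0 0 0 0" --pt "41 0 0 0 0 0" --pt "41 0 0 0 0 0"

```text
clock: 36.52
position: [0.5288, -0.0353, 0.2471]
ee_rot: [-2.258, -2.181, 0.002]
contact_force: [0.4, -0.5, 0.8]
finger_gap: 0.0514
```

Call:
apply_moves --pt "41 0 0 0 0 0" --pt "0 0 25 0 0 0" --pt "0 0 25 0 0 0" --pt "0 0 20 0 0 0" --pt "0 0 0 0 0 0" --pt "0 0 0 0 0 0" --pt "0 0 0 0 0 0"

```text
clock: 37.1
position: [0.5318, 0.0032, 0.1792]
ee_rot: [-2.259, -2.183, 0.0]
contact_force: [1.0, -1.0, -0.3]
finger_gap: 0.0514
```

```bash
python3 - <<'E'
from h import *
plan(.52,.04,.2,-.033); c=calibration('wrist');np.save('w31.npy',c)
im=camera('wrist'); cv2.imwrite('pics/w31.png',im); cv2.imwrite('pics/w31b.png',cv2.resize(im[0:300,100:450],None,fx=2.2,fy=2,interpolation=cv2.INTER_CUBIC))
E
```

```text
t 37.1 pos [0.5318 0.0032 0.1792] turnz(tool) -0.0016 j6 -0.18 | shift mm after turn [ 36.4 -13.  -20.8] | before [ 36.4 -13.1 -20.8] tilt [-0.0001  0.    ] gap 0.0514
```

View pics/w31b.png

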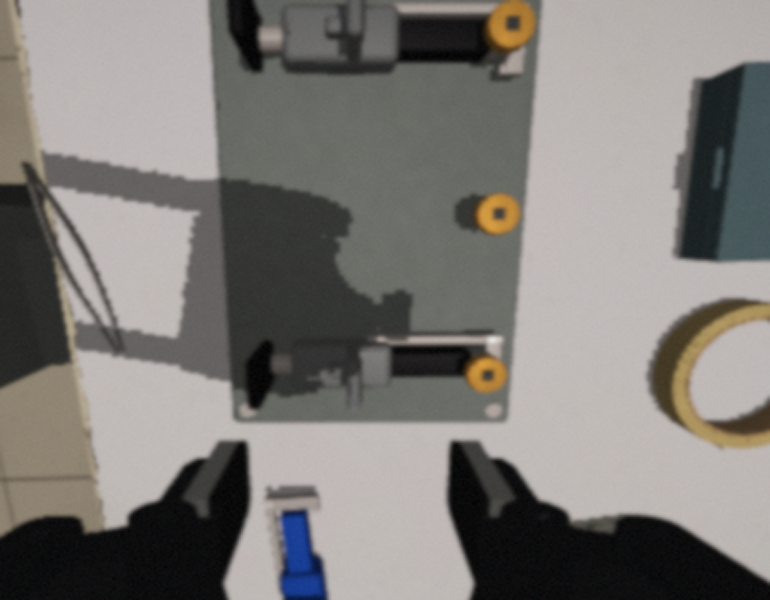

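```bash
python3 - <<'E'
from bench import bot
print(bot.job_done())
E
```

```text
the job is handed in; nothing more can be done
None
```

I hooked both grey probes on the bench onto the grey plate: the left one on post 2, the right one on post 0. I then wound the timer key to its end stop in two strokes and handed the job in at about 37 s. Only two probes showed in the cameras. I left the blue look-alike, slide box, tape roll and forceps alone.

**Last checks**
- **Probes:** The wrist and scene pictures show both standing flat on the plate, each with its hook round a neck. From the spacing of the plates in the pictures, the plungers are pressed about 8 mm (left) and 9 mm (right), inside the 5 to 11.5 mm limit.
- **Key:** Turning torque jumped to about 1 N m at the end stop. The wing then stood about 0.29 rad counter-clockwise of the timer's x axis, which puts the key near 6.0 rad.
- **At hand-in:** The gripper was open and clear of everything. The bystanders looked unmoved.

**What failed or disagreed**
- **First grasp:** It closed over the tops of the first probe's plates and had to be repeated lower. The fingertips sit about 25 mm short of the reported tool point.
- **Wrist camera:** It measured lengths about 2% short, so I placed the hooks by their position relative to the posts.

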